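# Swap the foam former under a diorama's rock arch for a driftwood trunk

### The job

The plaster arch of the diorama has set: draw the yellow foam former out from under it and lay it, the way up it is now, in the middle of the empty grey tray. Then slide the driftwood trunk with the stump through the arch, so that it lies flat on the sand and sticks out about equally on both sides, and let go. The plaster is still tender and the bark spires on top are only standing there, so do not knock or shift them, and leave everything else where it is.

Things in the scene. Friction and masses are not known exactly. Their poses are not given: they have to be found in the camera images.
- arch: beige plaster rock arch, fixed on the diorama. Origin: on the sand, centre of the passage; x along the passage, away from the robot; z up. Passage open at both ends: 74 mm long (x +-37), 62 mm wide between upright sides (y +-31), roof 58 mm above the sand, 45-degree haunches in the upper corners from 40 mm up. Outside 156 mm wide, flat top 82 mm above the sand
- diorama: plywood board 260 mm (x) by 240 mm (y), fixed, carrying the arch at its centre, same axes; rim of rocks and bark. Origin: centre of its underside, on the bench; its level sand ground is 20 mm above that. The ground is clear for 50 mm either side of the passage axis before and behind the arch
- former: pale yellow foam former, 180 mm long (its x), 50 mm wide (y), 50 mm high: upright sides to 25 mm, half-round top; about 40 g. Origin: centre of its underside; z up. Stands on the sand through the arch, sticking out 70 to 95 mm on the robot's side; about 6 mm play at either side, 8 mm above
- trunk: grey-brown driftwood trunk, flat below, 200 mm long (x +-100, nose at +x), 46 wide and 32 high, tapering to 36 x 25 at the nose; 100 to 200 g, centre of mass at x about -13. Origin: middle of its underside; z up. A stump 26 (x) by 24 (y) mm stands at x = -75, up to 73 mm: too high for the arch, good to hold by. Lies on the bench right or left of the diorama, nose roughly away from the robot
- trunk_stump (a point): point in the trunk's stump, on its axis, 60 mm above the trunk's underside, 13 mm below the stump's top; same axes as the trunk
- trunk_nose (a point): middle of the trunk's nose end (x = +100), 13 mm above its underside
- tray: empty shallow grey plastic tray, 240 mm (its x) by 160 mm (y) outside, walls 4 mm thick and 24 mm high, floor 4 mm thick, fixed to the bench on the side opposite the trunk. Origin: centre of its underside; z up; x roughly away from the robot
- spire1: 70 mm tall spire of dark bark standing loose on the flat top of the arch, base 22 x 36 mm, about 12 mm beyond its middle line as seen from the robot. Origin: centre of its underside; not to be shifted
- spire2: 85 mm tall spire of dark bark standing loose on the flat top of the arch, base 22 x 36 mm, about 12 mm beyond its middle line as seen from the robot. Origin: centre of its underside; not to be shifted
- spire3: 60 mm tall spire of dark bark standing loose on the flat top of the arch, base 22 x 36 mm, about 12 mm beyond its middle line as seen from the robot. Origin: centre of its underside; not to be shifted
- bark_slab: flat piece of bark 70 x 44 x 16 mm on the sand, front left of the arch as seen from the robot. Origin: centre of its underside; a bystander, to be left where it is
- stone: grey stone 46 x 38 x 26 mm on the sand, front right of the arch. Origin: centre of its underside; a bystander, to be left where it is
- bowl: black rubber mixing bowl, 120 mm across, 65 mm high. Origin: centre of its underside; a bystander, to be left where it is
- glue: white glue bottle, red cap, 56 mm thick, 160 mm high. Origin: centre of its underside; a bystander, to be left where it is
- spatula: spatula 200 mm long, lying along its x. Origin: underside, on its axis; a bystander, to be left where it is
- jar: white ceramic beaker, 76 mm across, 95 mm high. Origin: centre of its underside; a bystander, to be left where it is
- branch: small forked driftwood branch, about 180 mm long, 20 mm high, no stump. Origin: underside, near its middle; a bystander, to be left where it is
- root: small forked driftwood root, about 150 mm long, 20 mm high, no stump. Origin: underside, near its middle; a bystander, to be left where it is
Things that resemble listed ones, but are neither listed nor needed, are in the scene too. Leave any pink look-alike of the former alone.

How it is judged:
By the outcome, as a careful person would: the job done as asked, in the order asked, and still so for the second after the job is handed in, with the robot touching nothing.
It also fails if it takes over 67 s, if anything falls off the work surface, if the arm or the gripper's body presses on something with over 40 N, if the wrist force passes 120 N, or if a joint passes its speed limit or range.

### The arm

A 6-joint arm with a two-finger parallel gripper is mounted at the origin on the work surface. World frame = base frame: x ahead of the robot, y to its left, z up, the work surface at z = 0. Lengths are in m, angles in rad, forces in N, time in s.
With the tool pointing down it reaches from about 0.35 to 0.95 m from the base axis. Payload 17.4 kg.
Tool frame: the origin (TCP) lies at the very end of the fingers, on their centre line; the grasp point (between the pads) lies bot.hold_point_z behind it (bot.hold_point_z is the distance from the TCP to the grasp point, in m); y points along the fingers, z is the direction in which the jaws open and shut, and the axes are right-handed (so a half turn about y gives the same grasp; the last joint's range is limited). The gripper opens to 93 mm and grips with 3 to 60 N. Pads are 15 mm wide; open, the fingers measure 128 mm over their backs; the gripper's body (75 mm by 188 mm) begins 65 mm behind the grasp point.
Start: joints at [-1.265, 0.116, 1.442, -0, 1.584, -0.038], TCP at [0.228, -0.636, 0.219] pointing down, gripper open.
Joint ranges: [-2.83, 2.83], [-0.83, 2.19], [0.07, 2.5], [-1.14, 4.28], [0.01, 3], [-2.97, 2.97]. Speed limits (rad/s): [1.89, 1.89, 2.22, 3.14, 3.14, 3.14].

### API

Orientations are given as a unit quaternion [x, y, z, w].
In Python, from workcell import get_state, read_camera, sign_off, bot gives the robot as it stands. The module is installed in compiled form; this text tells all that it offers.
- The arm moves only by the tool apply_moves, never from a script. Its argument "moves" is a list of rows, each a list of 7 numbers: the turn, a rotation vector about the tool's x, y, z as a fraction of full scale, then the shift along the tool's x, y, z as a fraction of full scale, then the gripper command: -1 is shut, 1 is fully open, values between are in proportion. In form: [[rx, ry, rz, dx, dy, dz, claw], ...]. A call has exactly 5 rows; each row is the pose to reach, as a shift and turn from the pose commanded when the call began, along the tool's axes at that moment; what a row does not reach only later rows make up. Full scale, the value 1, is 0.75 m for a shift and 0.5 rad for a turn. A row lasts 1/12 s, in which the tool goes at most 41.7 mm and 7.16 degrees, less where a joint would pass 70% of its speed; a pose out of reach is approached as far as the arm can. A call with a number of a shift or a turn outside -1 to 1 is refused whole. A call with a gripper value outside its range is refused whole. The fingers move at their own pace and stop on an object; "squeeze" is the grip in N (left out, the last holds). Time passes only in rows, so rows that repeat a pose let the fingers close, or fill a call up. It gives the time, the measured TCP pose, the force and the opening at its end, in the units of the state.
- get_state(): the state, without advancing time (a new reading comes with each control period).
- read_camera(name): name is "side" or "top"; returns a dict with "pixels" (400x640x3 uint8, red, green, blue), "fovy" (degrees; the focal length in pixels is half the picture's height over the tangent of half this angle, whatever the lens; pixels are square), "cx", "cy" (the principal point, pixels), "dist_coeffs" ([k1, k2, p1, p2, k3] as OpenCV has them; the pictures are not rectified), "pose" (4x4, takes a point from camera to world coordinates). Camera axes: x right, y down, z forward; pixel columns grow to the right and rows downward; lengths in m; the calibration is good to about 2 mm. A picture is of the moment at which its call begins. There is no depth.
- sign_off(): hands the job in, once; it reports no verdict.
The state is a dict: "time_s": time; "joint_positions": joint angles; "joint_vel": joint speeds; "tau": joint torques, N m; "position": TCP position; "tcp_rot": TCP orientation; "ft_force": force on the tool from outside, world axes, zero at the start; "torque": the same for the moment, N m; "opening": finger opening in m.
Only numpy, scipy, OpenCV 4.12 (cv2) and the standard library are available. Lean on these libraries where they do the work, as an engineer would, in place of code of your own. Each camera call takes 0.05 s, during which the arm holds its last target.

## Working session

There is one attempt and no reset: what is moved stays moved. The work goes in short steps, Python scripts to look and compute and a tool call to move; the robot and the scene stay as the last step left them, time stands still between calls to the robot, and variables do not carry over. Pictures are saved under pics/ and viewed, and the job is handed in when it is done.

Besides the shell and the picture viewer there is one more tool, called after ">>>" as a command line: name --pt "numbers of a row" for each row, then --argument value for the rest. apply_moves: Moves the arm, as the interface text tells. Its arguments: {"type":"object","properties":{"moves":{"type":"array","items":{"type":"array","items":{"type":"number","minimum":-1,"maximum":1}}},"squeeze":{"type":"number"}},"required":["moves"]}

```bash
mkdir -p pics; python3 - <<'E'
from workcell import *
import cv2,numpy as np,pickle
print(get_state()); print(bot, bot.hold_point_z)
for n in("side","top"):
    c=read_camera(n); pickle.dump(c,open(f'{n}0.pkl','wb'))
    cv2.imwrite(f'pics/{n}0.png',c['pixels'][:,:,::-1])
    print(n,c['fovy'],c['cx'],c['cy'],c['dist_coeffs'],c['pose'])
E
```

```text
{'time_s': 0.0, 'joint_positions': array([-1.26482145e+00,  1.16498005e-01,  1.44225072e+00,  2.30188041e-05,
        1.58398988e+00, -3.78095348e-02]), 'joint_vel': array([-1.61007113e-03, -2.95940214e-04,  5.95238473e-04,  6.57058860e-04,
        2.21993716e-04,  7.43736850e-05]), 'tau': array([-4.23406644e-03, -7.21259665e+01, -6.22617674e+01,  7.77918147e-02,
        2.36842548e-02, -7.82446568e-05]), 'position': array([ 0.22744356, -0.63531921,  0.2179061 ]), 'tcp_rot': array([-0.12099465,  0.69708853, -0.69628332,  0.12090246]), 'ft_force': array([-0.05245645,  0.66911713,  0.25138335]), 'torque': array([ 0.02894095,  0.00114512, -0.01190883]), 'opening': 0.09302673088244168}
<Robot object at 0x7fb904bc7a10> 0.0188
side 49.83680905568427 322.4733782346327 192.0305269923722 [-0.05744222  0.          0.          0.          0.        ] [[-0.82197191 -0.36326019  0.43863905 -0.0434933 ]
 [-0.56947202  0.51342214 -0.64194963  0.83563874]
 [ 0.00798775 -0.77745723 -0.62888509  0.92004602]
 [ 0.          0.          0.          1.        ]]
top 47.131446064751756 317.6392503135817 197.77377116282244 [-0.0776276  0.         0.         0.         0.       ] [[ 2.46806223e-02 -9.86063093e-01  1.64530979e-01  2.71342860e-01]
 [-9.99687936e-01 -2.49793019e-02  2.53768196e-04  5.64772259e-03]
 [ 3.85963755e-03 -1.64485898e-01 -9.86371883e-01  1.58594556e+00]
 [ 0.00000000e+00  0.00000000e+00  0.00000000e+00  1.00000000e+00]]
```

View pics/top0.png

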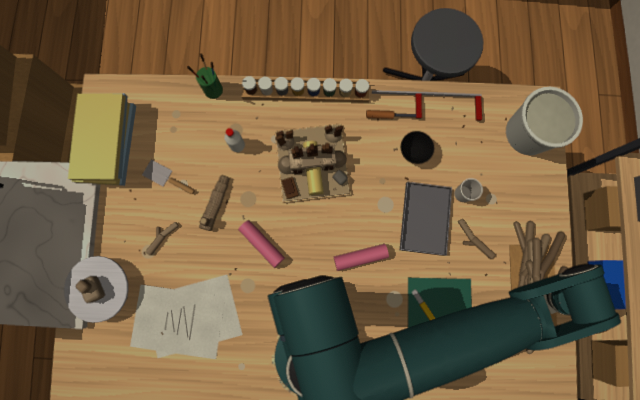

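View pics/side0.png

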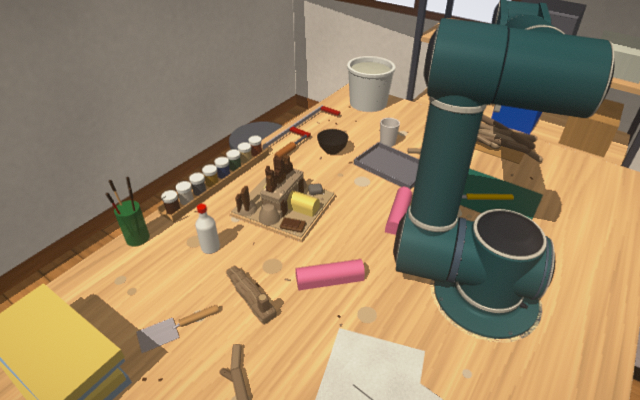

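The top view shows the diorama at about (315,163) with the yellow former end at (315,182). The trunk candidate with a stump is at (215,203), the tray at (427,218). Pink look-alikes are at (262,243) and (361,257), and the branch/root pieces at (162,238) and (477,240). Next I'll enlarge these.

```bash
cat > h.py <<'E'
import cv2,numpy as np,pickle
def K(c):
    f=200/np.tan(np.radians(c['fovy'])/2); return np.array([[f,0,c['cx']],[0,f,c['cy']],[0,0,1.]])
def ray(c,uv):
    uv=np.array(uv,float).reshape(-1,1,2)
    n=cv2.undistortPoints(uv,K(c),np.array(c['dist_coeffs'])).reshape(-1,2)
    d=np.c_[n,np.ones(len(n))]@c['pose'][:3,:3].T
    return c['pose'][:3,3],d
def plane(c,uv,z):
    o,d=ray(c,uv); return o+d*((z-o[2])/d[:,2])[:,None]
def proj(c,P):
    T=np.linalg.inv(c['pose']); r,_=cv2.Rodrigues(T[:3,:3])
    return cv2.projectPoints(np.array(P,float).reshape(-1,1,3),r,T[:3,3],K(c),np.array(c['dist_coeffs']))[0].reshape(-1,2)
def tri(c1,u1,c2,u2):
    (o1,d1),(o2,d2)=ray(c1,u1),ray(c2,u2); out=[]
    for a,b in zip(d1,d2):
        a=a/np.linalg.norm(a);b=b/np.linalg.norm(b)
        s=np.linalg.lstsq(np.c_[a,-b],o2-o1,rcond=None)[0]
        p,q=o1+s[0]*a,o2+s[1]*b; out.append(np.r_[(p+q)/2,np.linalg.norm(p-q)])
    return np.array(out)
def load(n,i=0): return pickle.load(open(f'{n}{i}.pkl','rb'))
def snap(n,i):
    from workcell import read_camera
    c=read_camera(n); pickle.dump(c,open(f'{n}{i}.pkl','wb')); return c
def crop(c,x,y,w,h,s,fn,marks=()):
    im=cv2.resize(np.ascontiguousarray(c['pixels'][y:y+h,x:x+w,::-1]),None,fx=s,fy=s,interpolation=cv2.INTER_CUBIC)
    for u,v in marks: cv2.drawMarker(im,(int((u-x+.5)*s),int((v-y+.5)*s)),(0,255,0),cv2.MARKER_CROSS,9,1)
    cv2.imwrite(fn,im)
E
python3 - <<'E'
from h import *
t=load('top');s=load('side')
crop(t,265,115,100,95,6,'pics/t_dio.png'); crop(t,190,165,60,75,8,'pics/t_trunk.png'); crop(t,390,170,75,95,6,'pics/t_tray.png')
crop(s,220,135,130,110,6,'pics/s_dio.png'); crop(s,215,250,80,80,7,'pics/s_trunk.png')
E
```

```text
(no output)
```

View pics/t_dio.png

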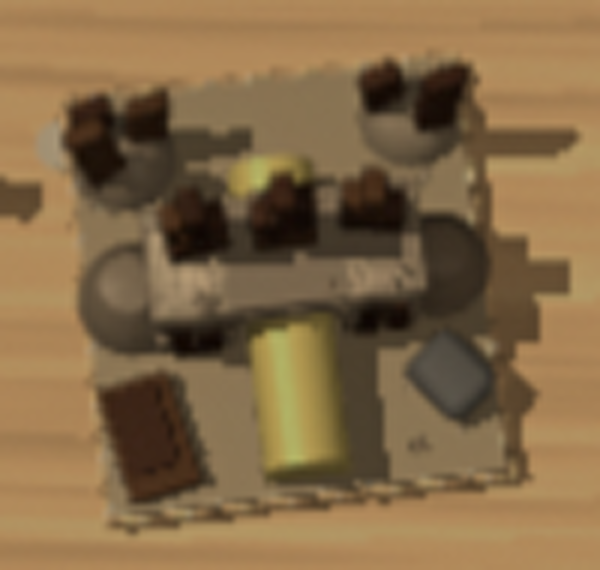

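View pics/t_trunk.png

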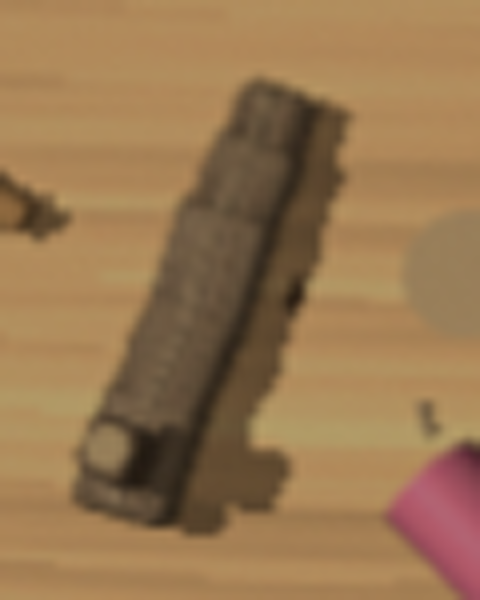

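View pics/t_tray.png

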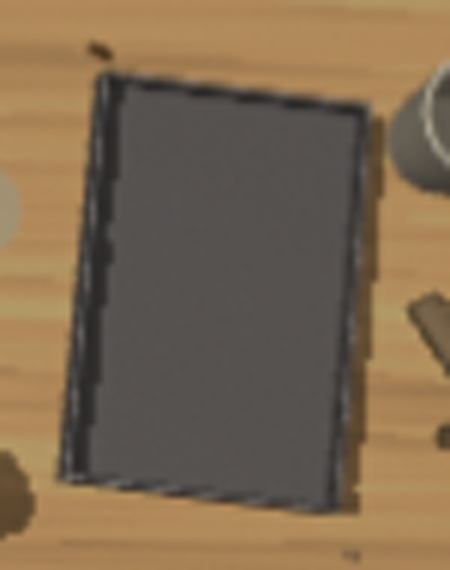

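View pics/s_dio.png

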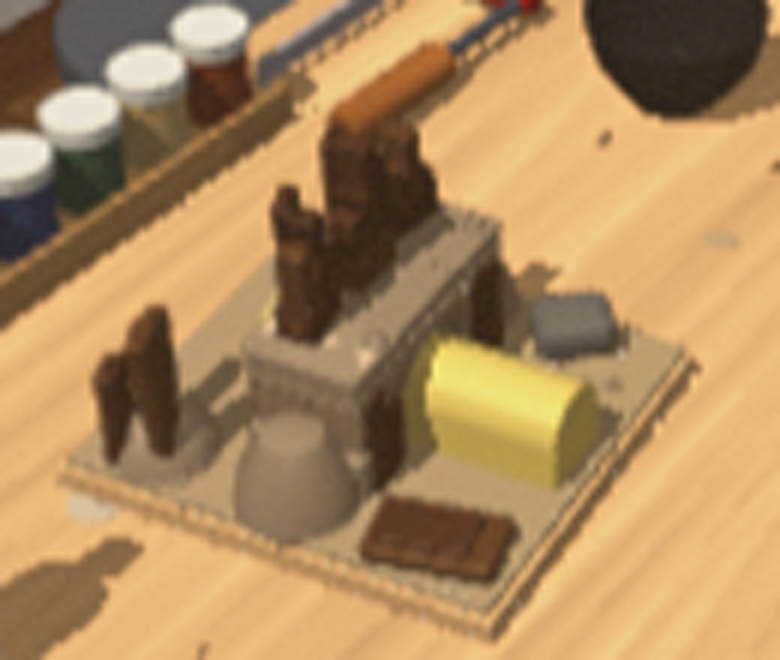

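View pics/s_trunk.png

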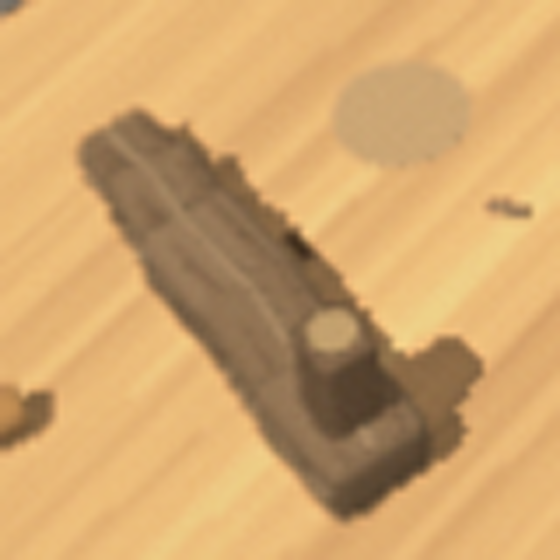

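```bash
python3 - <<'E'
from h import *
np.set_printoptions(precision=4,suppress=True)
t=load('top');s=load('side')
T=lambda pts,o,k:[(o[0]+x/k-.5,o[1]+y/k-.5) for x,y in pts]
print('dio corners FL FR BR BL z.02'); P=plane(t,T([(112,512),(513,472),(470,62),(72,98)],(265,115),6),.02);print(P)
print('arch top F: L R, B: R',plane(t,T([(155,318),(423,290),(418,205)],(265,115),6),.102))
print('side arch top FL, FR , BL',plane(s,T([(358,385),(497,232),(245,345)],(220,135),6),.102))
print('side dio FL FR BL',plane(s,T([(490,630),(693,355),(65,470)],(220,135),6),.02))
print('tray corners z.024 BL BR FR FL'); Q=plane(t,T([(103,74),(370,104),(338,512),(62,480)],(390,170),6),.024);print(Q,Q.mean(0))
print('stump tri',tri(t,T([(110,448)],(190,165),8),s,T([(335,332)],(215,250),7)))
print('stump top plane',plane(t,T([(110,448)],(190,165),8),.073),plane(s,T([(335,332)],(215,250),7),.073))
print('nose top edge ctr',plane(t,T([(272,88)],(190,165),8),.025),plane(s,T([(105,132)],(215,250),7),.025))
print('tail bottom corners L,R top',plane(t,T([(78,497),(168,520)],(190,165),8),.02))
# former
for n,c,(x,y,w,h) in(('top',t,(285,160,60,45)),('side',s,(280,180,50,45))):
    im=c['pixels'][y:y+h,x:x+w]; hsv=cv2.cvtColor(im,cv2.COLOR_RGB2HSV)
    m=((hsv[...,0]>22)&(hsv[...,0]<35)&(hsv[...,1]>95)&(hsv[...,2]>70)).astype(np.uint8)
    n_,l,st,_=cv2.connectedComponentsWithStats(m); k=1+st[1:,4].argmax(); m=(l==k).astype(np.uint8)
    ys,xs=np.nonzero(m); print(n,st[k])
    if n=='top':
        for v in range(ys.min(),ys.max()+1,3):
            r=xs[ys==v]; a=plane(c,[(x+r.min()-.5,y+v),(x+r.max()+.5,y+v)],.048); print(v+y,a[:,:2].ravel(),a[:,1].mean(),a[0,1]-a[1,1])
E
```

```text
dio corners FL FR BR BL z.02
[[ 0.5223  0.1251  0.02  ]
 [ 0.5516 -0.1058  0.02  ]
 [ 0.7984 -0.0772  0.02  ]
 [ 0.7701  0.1582  0.02  ]]
arch top F: L R, B: R [[ 0.6184  0.0991  0.102 ]
 [ 0.6381 -0.0488  0.102 ]
 [ 0.6867 -0.0451  0.102 ]]
side arch top FL, FR , BL [[ 0.614   0.1004  0.102 ]
 [ 0.6341 -0.041   0.102 ]
 [ 0.6804  0.1089  0.102 ]]
side dio FL FR BL [[ 0.5094  0.1345  0.02  ]
 [ 0.5455 -0.1     0.02  ]
 [ 0.7612  0.1692  0.02  ]]
tray corners z.024 BL BR FR FL
[[ 0.5961 -0.3029  0.024 ]
 [ 0.5825 -0.4595  0.024 ]
 [ 0.3457 -0.436   0.024 ]
 [ 0.3605 -0.278   0.024 ]] [ 0.4712 -0.3691  0.024 ]
stump tri [[0.4371 0.385  0.0727 0.0006]]
stump top plane [[0.4373 0.3851 0.073 ]] [[0.4367 0.385  0.073 ]]
nose top edge ctr [[0.6022 0.3363 0.025 ]] [[0.5992 0.3387 0.025 ]]
tail bottom corners L,R top [[0.4216 0.4109 0.02  ]
 [0.4128 0.3713 0.02  ]]
top [ 24   9  10  26 140]
169 [0.6273 0.0399 0.6278 0.0227] 0.03133211298449274 0.01718072697114802
172 [0.6168 0.0396 0.6173 0.019 ] 0.029328890219714236 0.02059295410419316
175 [0.6063 0.0359 0.6068 0.0188] 0.02733048799409879 0.017141000095522066
178 [0.5958 0.0356 0.5963 0.0185] 0.027048950965152106 0.01712135271868991
181 [0.5853 0.0353 0.5859 0.0148] 0.025057975820166136 0.0205223085585167
184 [0.575  0.0316 0.5754 0.0145] 0.023071687987607534 0.017082628794699482
187 [0.5645 0.0313 0.5651 0.0074] 0.01938350087028687 0.023889078835766464
190 [0.5541 0.031  0.5546 0.0106] 0.020817170456863755 0.02045342710878883
193 [0.5438 0.0274 0.5443 0.0103] 0.01884258706868159 0.017025718377371428
side [ 11  12  25  16 229]
```

```bash
python3 - <<'E'
from h import *
np.set_printoptions(precision=4,suppress=True)
t=load('top');s=load('side')
for c,v in((t,180),(t,190)):
    print(cv2.cvtColor(c['pixels'][v:v+1,300:336],cv2.COLOR_RGB2HSV)[0].tolist())
for u in (309,315):print(u,c['pixels'][185:200,u].tolist())
crop(t,295,160,45,45,14,'pics/f.png'); crop(s,275,170,55,60,12,'pics/fs.png')
E
```

```text
[[18, 101, 139], [18, 101, 139], [18, 100, 138], [18, 100, 138], [18, 100, 138], [17, 99, 139], [18, 102, 138], [21, 122, 142], [22, 141, 156], [22, 141, 170], [23, 138, 176], [27, 121, 177], [29, 112, 177], [29, 117, 177], [25, 127, 177], [23, 138, 176], [22, 140, 168], [22, 140, 157], [22, 140, 144], [22, 142, 126], [23, 142, 104], [22, 140, 89], [19, 108, 78], [17, 101, 76], [18, 102, 75], [18, 102, 75], [18, 99, 75], [18, 99, 80], [18, 101, 129], [18, 100, 138], [18, 102, 138], [18, 100, 138], [18, 99, 134], [18, 96, 138], [18, 99, 124], [18, 86, 86]]
[[18, 101, 134], [18, 101, 139], [18, 101, 139], [18, 99, 139], [18, 100, 138], [18, 99, 139], [18, 99, 139], [18, 100, 138], [20, 117, 133], [22, 139, 150], [22, 140, 167], [23, 137, 177], [26, 125, 178], [30, 112, 178], [29, 114, 179], [26, 125, 178], [23, 135, 178], [22, 139, 171], [22, 140, 160], [22, 141, 147], [22, 143, 132], [22, 142, 111], [22, 143, 93], [19, 118, 80], [18, 104, 76], [18, 101, 76], [18, 101, 76], [18, 102, 75], [17, 103, 77], [18, 102, 100], [18, 101, 134], [18, 101, 139], [18, 101, 137], [18, 101, 126], [18, 100, 122], [18, 102, 128]]
309 [[161, 138, 72], [160, 137, 72], [157, 134, 70], [155, 132, 70], [153, 131, 70], [150, 129, 68], [151, 129, 70], [148, 127, 69], [122, 104, 57], [98, 84, 49], [110, 93, 62], [133, 112, 80], [147, 125, 90], [146, 119, 82], [107, 84, 55]]
315 [[178, 158, 85], [177, 159, 86], [178, 161, 88], [177, 162, 89], [178, 164, 90], [178, 166, 91], [176, 165, 92], [119, 110, 59], [77, 67, 34], [74, 63, 37], [81, 68, 48], [124, 104, 75], [102, 84, 59], [112, 87, 57], [105, 80, 53]]
```

View pics/f.png

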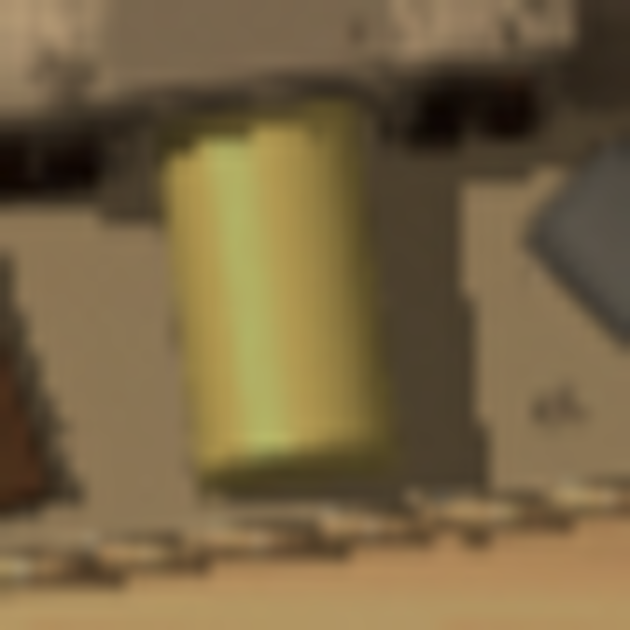

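View pics/fs.png

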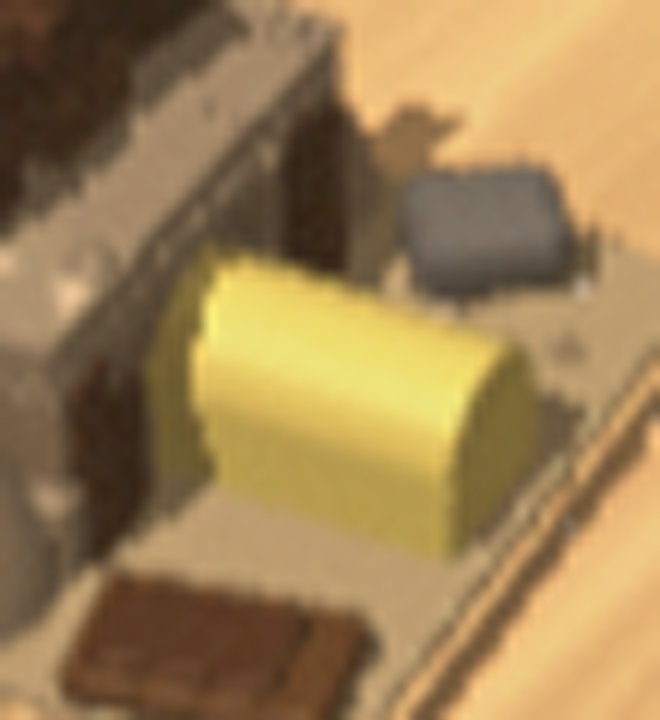

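```bash
python3 - <<'E'
from h import *
np.set_printoptions(precision=4,suppress=True)
t=load('top');s=load('side')
pts={}
for v in range(172,192,2):
    r=cv2.cvtColor(t['pixels'][v:v+1,300:330],cv2.COLOR_RGB2HSV)[0].astype(int)
    ok=np.nonzero((r[:,1]>111)&(r[:,0]>=20))[0]+300
    a=plane(t,[(ok.min()-.5,v),(ok.max()+.5,v)],.046); print(v,ok.min(),ok.max(),a[:,:2].ravel(),a[0,1]-a[1,1],a.mean(0)[:2]); pts[v]=a.mean(0)[:2]
A=np.array(list(pts.values())); p=np.polyfit(A[:,0],A[:,1],1); print('axis yaw',np.degrees(np.arctan(p[0])),'y at .55,.66',np.polyval(p,[.55,.66]))
print('front ridge top z.07',plane(t,[(314.5,191.6)],.07))
T=lambda pts,o,k:[(o[0]+x/k-.5,o[1]+y/k-.5) for x,y in pts]
print('side front-left bottom',plane(s,T([(450,558)],(275,170),12),.02))
print('top front-bottom L R',plane(t,T([(205,492)],(295,160),14),.02))
print('side front apex',plane(s,T([(515,345)],(275,170),12),.07))
E
```

```text
172 306 320 [ 0.617   0.05    0.6183 -0.0016] 0.051550606142853686 [0.6176 0.0242]
174 306 320 [ 0.6099  0.0498  0.6112 -0.0017] 0.051510884938004625 [0.6106 0.024 ]
176 307 321 [ 0.603   0.0461  0.6043 -0.0053] 0.05147176710440064 [0.6036 0.0204]
178 307 321 [ 0.596   0.0459  0.5973 -0.0055] 0.05143247607226542 [0.5966 0.0202]
180 307 321 [ 0.589   0.0457  0.5903 -0.0057] 0.051393398072938856 [0.5896 0.02  ]
182 307 322 [ 0.582   0.0455  0.5834 -0.0092] 0.05477858068231449 [0.5827 0.0181]
184 308 322 [ 0.5751  0.0419  0.5764 -0.0094] 0.051316385983817214 [0.5758 0.0163]
186 308 322 [ 0.5681  0.0417  0.5694 -0.0096] 0.05127794299006416 [0.5688 0.0161]
188 308 322 [ 0.5612  0.0415  0.5625 -0.0097] 0.051239709554097235 [0.5618 0.0159]
190 308 322 [ 0.5542  0.0413  0.5555 -0.0099] 0.05120168483834303 [0.5549 0.0157]
axis yaw 8.348692349042622 y at .55,.66 [0.0138 0.0299]
front ridge top z.07 [[0.545  0.0171 0.07  ]]
side front-left bottom [[0.5434 0.0331 0.02  ]]
top front-bottom L R [[0.5428 0.0358 0.02  ]]
side front apex [[0.5448 0.002  0.07  ]]
```

The trunk at (215,203) is the only piece with a stump (pale stump top at crop (110,447)), and the yellow half-round block under the arch is the former. The pink pieces are only look-alikes. Next is the move planner.

```bash
cat > m.py <<'E'
import sys,numpy as np
from scipy.spatial.transform import Rotation as R
from workcell import get_state
np.set_printoptions(precision=4,suppress=True)
# usage m.py x y z yawdeg : yaw = direction of 'forward' (tool x or -x), tool y down
def target_R(yaw,cur):
    best=None
    for k in(0,180):
        a=np.radians(yaw+k); x=np.array([np.cos(a),np.sin(a),0]); y=np.array([0,0,-1.]); z=np.cross(x,y)
        r=R.from_matrix(np.c_[x,y,z]); d=(cur.inv()*r).magnitude()
        if best is None or d<best[0]: best=(d,r)
    return best[1]
def main(a,st=None):
    st=st or get_state(); c=R.from_quat(st['tcp_rot']); p=st['position']
    print('t %.2f'%st['time_s'],'p',p,'axes x',c.as_matrix()[:,0],'y',c.as_matrix()[:,1],'F',st['ft_force'],'open %.4f'%st['opening'])
    if len(a)==4:
        tr=target_R(a[3],c); d=c.inv().apply(np.array(a[:3])-p); w=(c.inv()*tr).as_rotvec()
        print('turn',w/.5,'shift',d/.75,'| rows needed shift %.1f turn %.1f'%(np.linalg.norm(d)/.0417,np.degrees(np.linalg.norm(w))/7.16))
if __name__=='__main__': main([float(v) for v in sys.argv[1:]])
E
python3 m.py .5695 .0165 .23 8
python3 - <<'E'
from h import *
t=load('top')
print('jar rim ctr z.095',plane(t,[(470,186)],.095)); print('slab/stone top',plane(t,[(265+205/6,115+478/6),(265+410/6,115+368/6)],.036))
print('pink',plane(t,[(240,225),(284,262),(388,250),(335,262)],.03))
E
```

```text
t 0.10 p [ 0.2274 -0.6353  0.218 ] axes x [-0.9415 -0.3371 -0.    ] y [-0.0003  0.001  -1.    ] F [-0.4243  0.2431  0.1732] open 0.0928
turn [0.002  0.4084 0.0002] shift [-0.7223 -0.0153 -0.6645] | rows needed shift 17.7 turn 1.6
jar rim ctr z.095 [[ 0.5728528  -0.50239825  0.095     ]]
slab/stone top [[ 0.53907894  0.06966793  0.036     ]
 [ 0.60633602 -0.04631005  0.036     ]]
pink [[ 0.43000064  0.26860287  0.03      ]
 [ 0.30883273  0.11387033  0.03      ]
 [ 0.35760871 -0.2366563   0.03      ]
 [ 0.31315463 -0.0578093   0.03      ]]
```

>>> apply_moves --pt "0 0 0 -0.036 0 -0.033 1" --pt "0 0 0 -0.072 0 -0.066 1" --pt "0 0 0 -0.108 0 -0.1 1" --pt "0 0 0 -0.144 0 -0.133 1" --pt "0 0 0 -0.18 0 -0.166 1"

```text
time_s: 0.52
position: [0.313, -0.4711, 0.2182]
tcp_rot: [-0.121, 0.697, -0.697, 0.121]
ft_force: [-0.1, -0.3, -0.1]
opening: 0.0934
```

>>> apply_moves --pt "0 0 0 -0.036 0 -0.033 1" --pt "0 0 0 -0.072 0 -0.066 1" --pt "0 0 0 -0.108 0 -0.1 1" --pt "0 0 0 -0.144 0 -0.133 1" --pt "0 0 0 -0.18 0 -0.166 1"

```text
time_s: 0.93
position: [0.3981, -0.3083, 0.2185]
tcp_rot: [-0.121, 0.697, -0.697, 0.121]
ft_force: [0.3, -0.9, -0.0]
opening: 0.093
```

>>> apply_moves --pt "0 0 0 -0.036 0 -0.033 1" --pt "0 0 0 -0.072 0 -0.066 1" --pt "0 0 0 -0.108 0 -0.1 1" --pt "0 0 0 -0.144 0 -0.133 1" --pt "0 0 0 -0.18 0 -0.166 1"

```text
time_s: 1.35
position: [0.4833, -0.1455, 0.2186]
tcp_rot: [-0.121, 0.697, -0.697, 0.121]
ft_force: [0.7, -0.3, -0.2]
opening: 0.0931
```

```bash
python3 m.py .5695 .0165 .16 8
```

```text
t 1.35 p [ 0.4833 -0.1455  0.2186] axes x [-0.9415 -0.3371 -0.    ] y [ 0.  0. -1.] F [ 0.6855 -0.2639 -0.1617] open 0.0931
turn [-0.      0.4084 -0.    ] shift [-0.1811  0.0781 -0.1646] | rows needed shift 4.6 turn 1.6
```

>>> apply_moves --pt "0 0.08 0 -0.036 0.016 -0.033 0.4" --pt "0 0.16 0 -0.072 0.031 -0.066 0.4" --pt "0 0.24 0 -0.108 0.047 -0.099 0.4" --pt "0 0.33 0 -0.144 0.062 -0.132 0.4" --pt "0 0.408 0 -0.181 0.078 -0.165 0.4"

```text
time_s: 1.77
position: [0.5694, 0.0168, 0.1595]
tcp_rot: [0.049, -0.705, 0.705, -0.049]
ft_force: [0.6, -0.1, 0.7]
opening: 0.0664
```

```bash
python3 m.py .5695 .0165 .025 8; python3 - <<'E'
from h import *
c=snap('side',1);crop(c,200,100,200,150,4,'pics/s1.png')
c=snap('top',1);crop(c,240,80,150,150,4,'pics/t1.png')
E
```

```text
t 1.77 p [0.5694 0.0168 0.1595] axes x [-0.9905 -0.1373 -0.0001] y [ 0.0001 -0.0001 -1.    ] F [ 0.563  -0.0595  0.7109] open 0.0664
turn [-0.0002 -0.0039 -0.0002] shift [-0.0001  0.1794  0.0004] | rows needed shift 3.2 turn 0.0
```

View pics/s1.png

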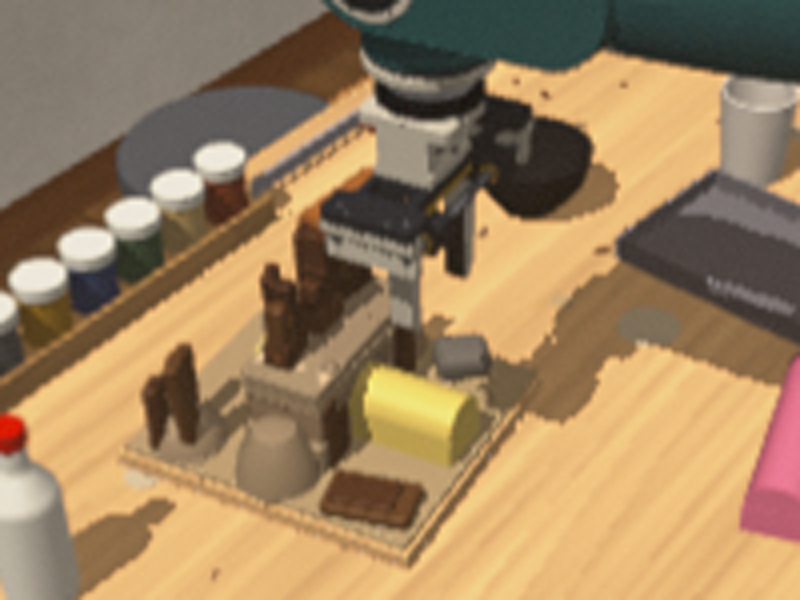

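View pics/t1.png

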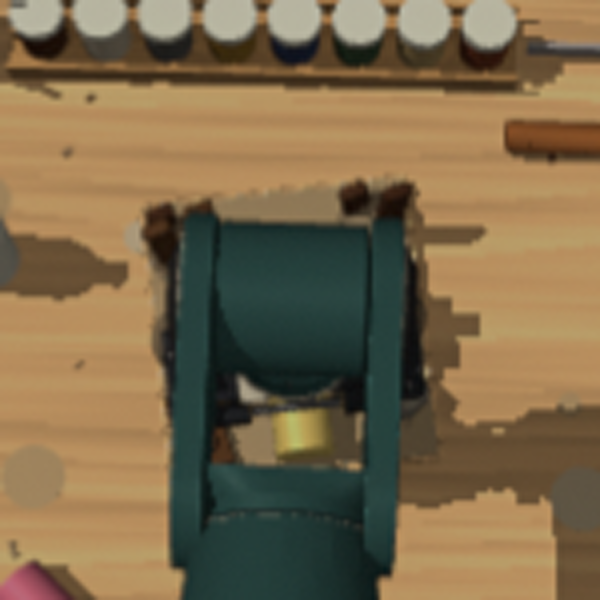

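The side view shows the former untouched, with the gripper wide along y above it and fingers straddling it; its right fingertip is at (405,365). Descending.

>>> apply_moves --pt "0 0 0 0 0.045 0 0.4" --pt "0 0 0 0 0.09 0 0.4" --pt "0 0 0 0 0.13 0 0.4" --pt "0 0 0 0 0.16 0 0.4" --pt "0 0 0 0 0.177 0 0.4"

```text
time_s: 2.28
position: [0.5675, 0.0145, 0.0244]
tcp_rot: [-0.051, 0.705, -0.705, 0.048]
ft_force: [-0.0, -0.1, -0.3]
opening: 0.0648
```

>>> apply_moves --pt "0 0 0 0 0 0 0.4" --pt "0 0 0 0 0 0 0.0" --pt "0 0 0 0 0 0 -0.2" --pt "0 0 0 0 0 0 -0.4" --pt "0 0 0 0 0 0 -0.6" --squeeze 12

```text
time_s: 2.7
position: [0.5699, 0.0148, 0.0293]
tcp_rot: [0.048, -0.705, 0.706, -0.05]
ft_force: [-0.5, -1.3, 8.5]
opening: 0.0499
```

```bash
python3 m.py .505 .0075 .026 8; python3 - <<'E'
from h import *
c=snap('side',2);crop(c,200,100,200,150,4,'pics/s2.png')
E
```

```text
t 2.70 p [0.5699 0.0148 0.0293] axes x [-0.9902 -0.1393 -0.0025] y [ 0.0026 -0.0002 -1.    ] F [-0.4648 -1.2662  8.5   ] open 0.0499
turn [-0.001   0.0003 -0.0051] shift [ 0.0871  0.0041 -0.0025] | rows needed shift 1.6 turn 0.0
```

View pics/s2.png

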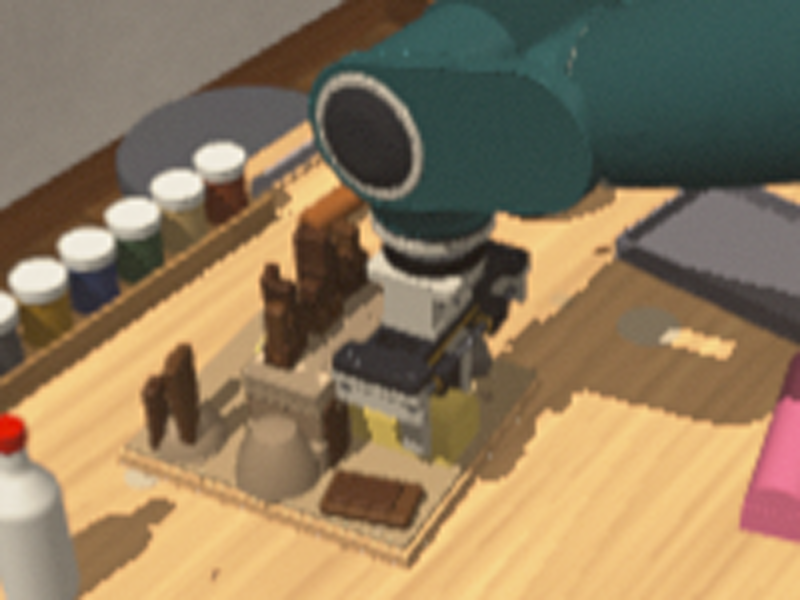

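>>> apply_moves --pt "0 0 0 0 -0.002 0 -0.6" --pt "0 0 0 0 -0.004 0 -0.6" --pt "0 0 0 0 -0.004 0 -0.6" --pt "0 0 0 0 -0.004 0 -0.6" --pt "0 0 0 0 -0.004 0 -0.6"

```text
time_s: 3.17
position: [0.5689, 0.0149, 0.0304]
tcp_rot: [-0.049, 0.705, -0.705, 0.049]
ft_force: [0.1, -0.3, -0.6]
opening: 0.0501
```

```bash
python3 m.py .505 .0075 .03 8
```

```text
t 3.17 p [0.5689 0.0149 0.0304] axes x [-0.9902 -0.1393  0.0001] y [-0.0001  0.0001 -1.    ] F [ 0.0721 -0.3053 -0.5668] open 0.0501
turn [0.0001 0.0003 0.0002] shift [ 0.0858  0.0005 -0.0021] | rows needed shift 1.5 turn 0.0
```

>>> apply_moves --pt "0 0 0 0.01 0 0 -0.6" --pt "0 0 0 0.03 0 0 -0.6" --pt "0 0 0 0.055 0 0 -0.6" --pt "0 0 0 0.075 0 0 -0.6" --pt "0 0 0 0.087 0 0 -0.6"

```text
time_s: 3.58
position: [0.5027, 0.0057, 0.0301]
tcp_rot: [-0.05, 0.705, -0.705, 0.049]
ft_force: [-0.6, 0.8, -0.7]
opening: 0.0498
```

```bash
python3 m.py .5645 .0155 .03 8; python3 - <<'E'
from h import *
c=snap('side',3);crop(c,200,100,200,150,4,'pics/s3.png')
E
```

```text
t 3.58 p [0.5027 0.0057 0.0301] axes x [-0.9903 -0.1393  0.0006] y [-0.0006 -0.     -1.    ] F [-0.5774  0.8102 -0.6672] open 0.0498
turn [0.0001 0.0002 0.0012] shift [-0.0834  0.0001 -0.0015] | rows needed shift 1.5 turn 0.0
```

View pics/s3.png

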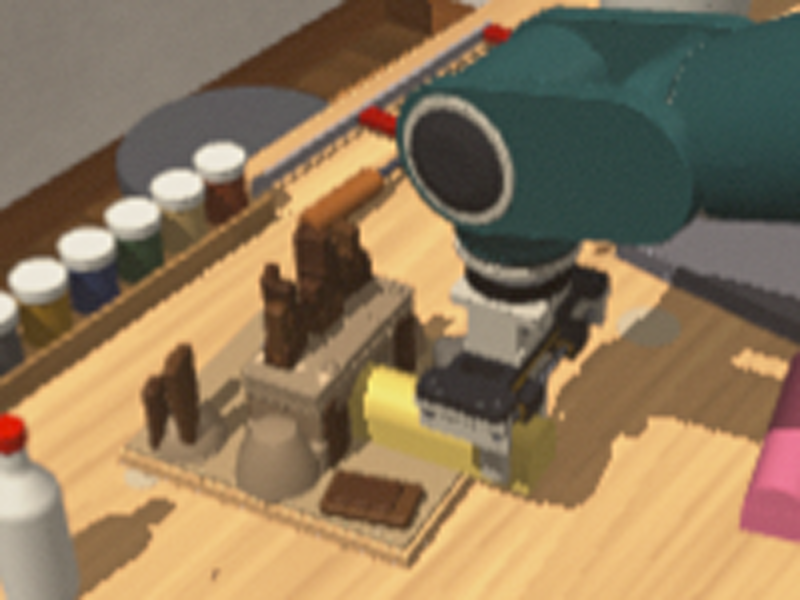

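>>> apply_moves --pt "0 0 0 0 0 0 0.1" --pt "0 0 0 0 0 0 0.2" --pt "0 0 0 0 0 0 0.32" --pt "0 0 0 0 0 0 0.32" --pt "0 0 0 0 0 0 0.32"

```text
time_s: 4.05
position: [0.5047, 0.0059, 0.0303]
tcp_rot: [-0.05, 0.705, -0.705, 0.049]
ft_force: [0.8, -0.1, 0.8]
opening: 0.0615
```

>>> apply_moves --pt "0 0 0 -0.015 0 0 0.32" --pt "0 0 0 -0.035 0 0 0.32" --pt "0 0 0 -0.06 0 0 0.32" --pt "0 0 0 -0.078 0 0 0.32" --pt "0 0 0 -0.083 0 0 0.32"

```text
time_s: 4.47
position: [0.5676, 0.0147, 0.0302]
tcp_rot: [-0.049, 0.705, -0.705, 0.049]
ft_force: [-0.1, 0.2, -0.5]
opening: 0.0613
```

>>> apply_moves --pt "0 0 0 0 0 0 0.32" --pt "0 0 0 0 0 0 0.0" --pt "0 0 0 0 0 0 -0.2" --pt "0 0 0 0 0 0 -0.4" --pt "0 0 0 0 0 0 -0.6"

```text
time_s: 4.88
position: [0.5656, 0.0144, 0.0305]
tcp_rot: [-0.049, 0.705, -0.705, 0.049]
ft_force: [-0.3, 0.3, -0.7]
opening: 0.0502
```

```bash
python3 m.py .505 .0075 .03 8; python3 - <<'E'
from h import *
c=snap('side',4);crop(c,200,100,200,150,4,'pics/s4.png')
E
```

```text
t 4.88 p [0.5656 0.0144 0.0305] axes x [-0.9903 -0.1393 -0.0001] y [ 0.0001  0.     -1.    ] F [-0.3249  0.253  -0.6807] open 0.0502
turn [ 0.      0.0003 -0.0002] shift [ 0.0813  0.0007 -0.0021] | rows needed shift 1.5 turn 0.0
```

View pics/s4.png

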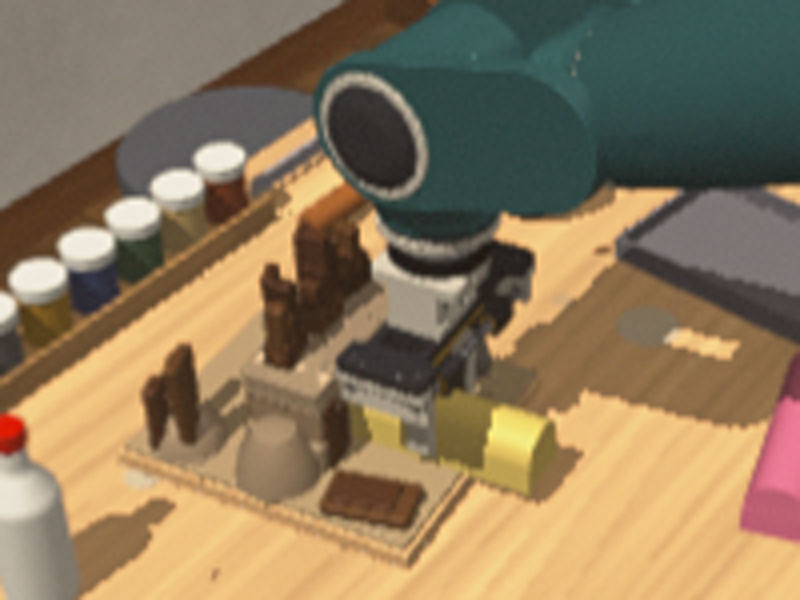

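The former sticks out straight (its free end at (545,460)) and is now gripped near mid-length. Pulling clear.

>>> apply_moves --pt "0 0 0 0.01 -0.001 0 -0.6" --pt "0 0 0 0.035 -0.002 0 -0.6" --pt "0 0 0 0.065 -0.002 0 -0.6" --pt "0 0 0 0.095 -0.002 0 -0.6" --pt "0 0 0 0.115 -0.002 0 -0.6"

```text
time_s: 5.35
position: [0.4784, 0.0023, 0.0316]
tcp_rot: [-0.05, 0.705, -0.705, 0.049]
ft_force: [0.3, 0.2, -0.9]
opening: 0.0503
```

>>> apply_moves --pt "0 0 0 0.0 -0.02 0 -0.6" --pt "0 0 0 0 -0.05 0 -0.6" --pt "0 0 0 0 -0.08 0 -0.6" --pt "0 0 0 0 -0.11 0 -0.6" --pt "0 0 0 0 -0.12 0 -0.6"

```text
time_s: 5.77
position: [0.4811, 0.0024, 0.1252]
tcp_rot: [0.048, -0.705, 0.706, -0.051]
ft_force: [0.1, 0.6, -0.3]
opening: 0.0497
```

```bash
python3 m.py .4712 -.3691 .11 -5.9; python3 - <<'E'
from h import *
c=snap('side',5);crop(c,200,100,200,150,4,'pics/s5.png')
c=snap('top',5);crop(c,240,80,150,150,4,'pics/t5.png')
E
```

```text
t 5.77 p [0.4811 0.0024 0.1252] axes x [-0.9902 -0.1393 -0.0038] y [ 0.0039 -0.0001 -1.    ] F [ 0.1252  0.5563 -0.3471] open 0.0497
turn [-0.0004  0.4855 -0.0078] shift [0.0821 0.0203 0.4886] | rows needed shift 8.9 turn 1.9
```

View pics/s5.png

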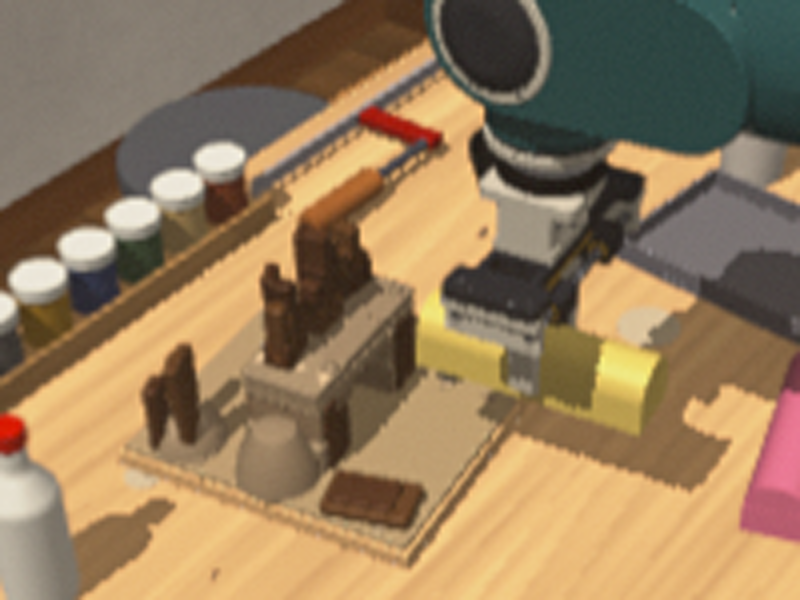

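View pics/t5.png

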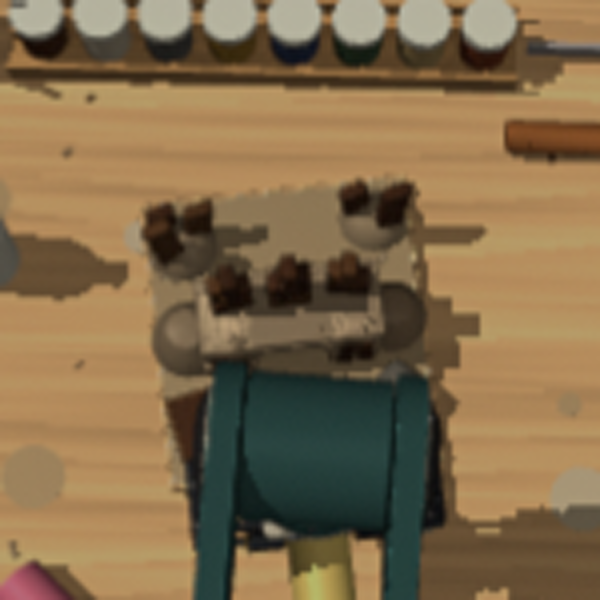

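>>> apply_moves --pt "0 0 0 0.007 0 0.04 -0.6" --pt "0 0 0 0.015 0 0.09 -0.6" --pt "0 0 0 0.025 0 0.14 -0.6" --pt "0 0 0 0.034 0 0.19 -0.6" --pt "0 0 0 0.043 0 0.24 -0.6"

```text
time_s: 6.28
position: [0.4726, -0.1817, 0.1201]
tcp_rot: [-0.05, 0.706, -0.705, 0.049]
ft_force: [1.1, 0.6, -0.8]
opening: 0.0498
```

>>> apply_moves --pt "0 0.1 0 0.009 0 0.05 -0.6" --pt "0 0.2 0 0.018 0 0.1 -0.6" --pt "0 0.3 0 0.027 0 0.15 -0.6" --pt "0 0.4 0 0.036 0 0.2 -0.6" --pt "0 0.4855 0 0.044 0 0.246 -0.6"

```text
time_s: 6.7
position: [0.4656, -0.3693, 0.1197]
tcp_rot: [0.037, 0.707, -0.706, -0.038]
ft_force: [0.1, 0.3, -0.2]
opening: 0.0497
```

```bash
python3 m.py .4672 -.3687 .07 -5.9; python3 - <<'E'
from h import *
c=snap('side',6);crop(c,320,80,150,150,4,'pics/s6.png')
c=snap('top',6);crop(c,370,160,110,110,5,'pics/t6.png')
E
```

```text
t 6.70 p [ 0.4656 -0.3693  0.1197] axes x [-0.9944  0.1059  0.0018] y [-0.0016  0.0013 -1.    ] F [ 0.0901  0.2592 -0.1665] open 0.0497
turn [ 0.0023 -0.0062  0.0035] shift [-0.0022  0.0663 -0.001 ] | rows needed shift 1.2 turn 0.0
```

View pics/s6.png

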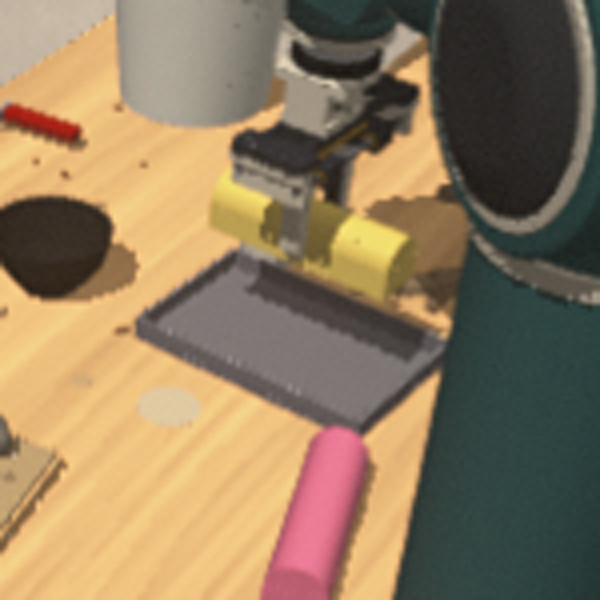

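View pics/t6.png

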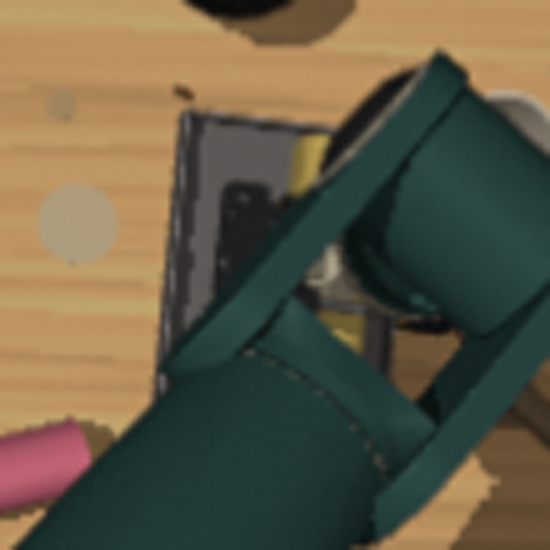

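>>> apply_moves --pt "0 0 0 -0.001 0.025 0 -0.6" --pt "0 0 0 -0.002 0.055 0 -0.6" --pt "0 0 0 -0.002 0.085 0 -0.6" --pt "0 0 0 -0.002 0.105 0 -0.6" --pt "0 0 0 -0.002 0.115 0 -0.6"

```text
time_s: 7.22
position: [0.4669, -0.366, 0.0317]
tcp_rot: [0.035, 0.707, -0.705, -0.038]
ft_force: [0.4, -0.3, -0.7]
opening: 0.0499
```

```bash
python3 m.py .4672 -.3687 .0155 -5.9; python3 - <<'E'
from h import *
c=snap('side',7);crop(c,320,80,150,150,4,'pics/s7.png')
E
```

```text
t 7.22 p [ 0.4669 -0.366   0.0317] axes x [-0.9948  0.1022  0.0038] y [-0.0035  0.0031 -1.    ] F [ 0.4259 -0.3448 -0.6952] open 0.0499
turn [0.0055 0.0011 0.0077] shift [-0.0009  0.0215  0.0036] | rows needed shift 0.4 turn 0.0
```

View pics/s7.png

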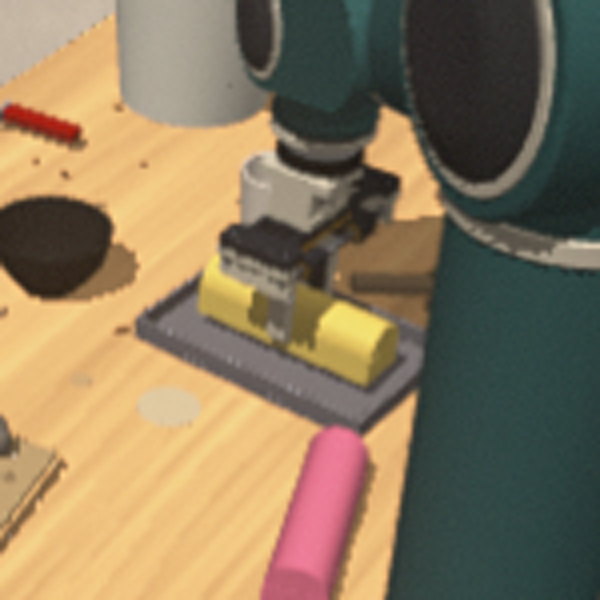

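>>> apply_moves --pt "0 0 0 0 0.005 0 -0.6" --pt "0 0 0 0 0.01 0 -0.6" --pt "0 0 0 0 0.015 0 -0.6" --pt "0 0 0 0 0.018 0 -0.6" --pt "0 0 0 0 0.018 0 -0.6"

```text
time_s: 7.68
position: [0.4683, -0.3677, 0.022]
tcp_rot: [0.036, 0.706, -0.706, -0.036]
ft_force: [-0.2, 0.2, -0.4]
opening: 0.0496
```

```bash
python3 m.py .4672 -.3687 .0155 -5.9; python3 - <<'E'
from h import *
np.set_printoptions(precision=4,suppress=True)
c=snap('side',8);crop(c,350,120,100,80,8,'pics/s8.png')
E
```

```text
t 7.68 p [ 0.4683 -0.3677  0.022 ] axes x [-0.9947  0.1027  0.0001] y [-0.0001  0.     -1.    ] F [-0.1987  0.2179 -0.3787] open 0.0496
turn [0.     0.0001 0.0002] shift [0.0013 0.0087 0.0015] | rows needed shift 0.2 turn 0.0
```

View pics/s8.png

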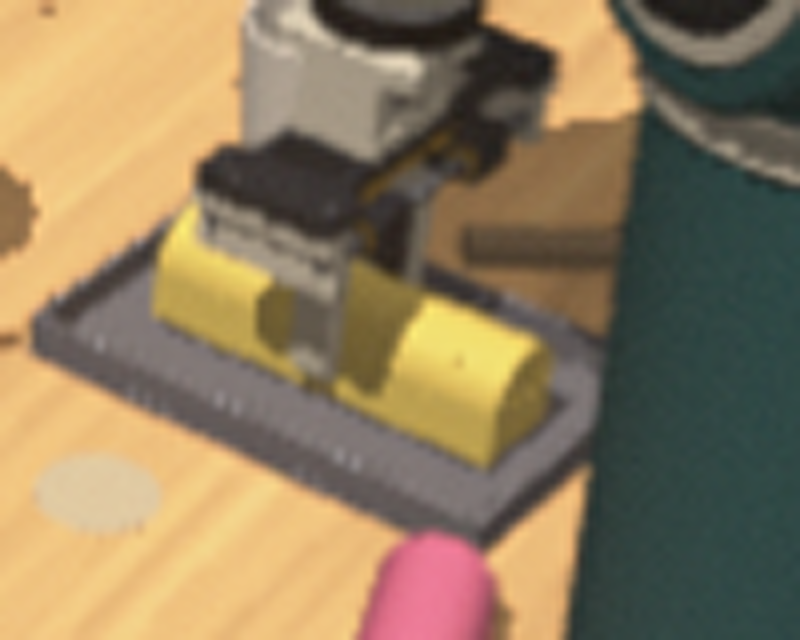

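```bash
python3 - <<'E'
from h import *
np.set_printoptions(precision=4,suppress=True)
s=load('side',8)
T=lambda pts,o,k:[(o[0]+x/k-.5,o[1]+y/k-.5) for x,y in pts]
P=plane(s,T([(488,468),(155,318)],(350,120),8),.0115); print(P)
d=P[1]-P[0]; L=np.linalg.norm(d); d/=L; n=np.array([d[1],-d[0],0]); print(L,np.degrees(np.arctan2(d[1],d[0])),'centre',P.mean(0)+.025*n)
print('tray corners',plane(s,T([(478,532),(35,330)],(350,120),8),.024))
E
```

```text
[[ 0.3822 -0.335   0.0115]
 [ 0.5598 -0.3505  0.0115]]
0.1781874140602669 -4.98612032993062 centre [ 0.4688 -0.3676  0.0115]
tray corners [[ 0.3602 -0.2754  0.024 ]
 [ 0.5913 -0.294   0.024 ]]
```

>>> apply_moves --pt "0 0 0 -0.002 0.003 0.001 -0.6" --pt "0 0 0 -0.003 0.006 0.001 -0.6" --pt "0 0 0 -0.003 0.0085 0.001 -0.6" --pt "0 0 0 -0.003 0.0095 0.001 -0.6" --pt "0 0 0 -0.003 0.0095 0.001 -0.6"

```text
time_s: 8.15
position: [0.4704, -0.3686, 0.0147]
tcp_rot: [0.036, 0.706, -0.706, -0.037]
ft_force: [-0.2, 0.5, -1.2]
opening: 0.0501
```

>>> apply_moves --pt "0 0 0 0 0 0 -0.1" --pt "0 0 0 0 0 0 0.08" --pt "0 0 0 0 0 0 0.15" --pt "0 0 0 0 0 0 0.4" --pt "0 0 0 0 0 0 0.6"

```text
time_s: 8.57
position: [0.4705, -0.3687, 0.0151]
tcp_rot: [-0.036, -0.706, 0.706, 0.036]
ft_force: [0.8, 0.3, 0.5]
opening: 0.0626
```

>>> apply_moves --pt "0 0 0 0 -0.02 0 0.6" --pt "0 0 0 0 -0.05 0 0.6" --pt "0 0 0 0 -0.1 0 0.6" --pt "0 0 0 0 -0.15 0 0.6" --pt "0 0 0 0 -0.2 0 0.6"

```text
time_s: 8.98
position: [0.4702, -0.3684, 0.1667]
tcp_rot: [0.036, 0.706, -0.706, -0.036]
ft_force: [0.9, -1.2, -0.6]
opening: 0.0747
```

```bash
python3 m.py .437 .385 .2 -16.2; python3 - <<'E'
from h import *
c=snap('side',9);crop(c,350,120,100,80,8,'pics/s9.png')
E
```

```text
t 8.98 p [ 0.4702 -0.3684  0.1667] axes x [-0.9947  0.1028  0.0003] y [-0.0003  0.0002 -1.    ] F [ 0.9316 -1.2299 -0.5943] open 0.0747
turn [0.0003 0.3595 0.0006] shift [ 0.1473 -0.0442 -0.9947] | rows needed shift 18.1 turn 1.4
```

View pics/s9.png

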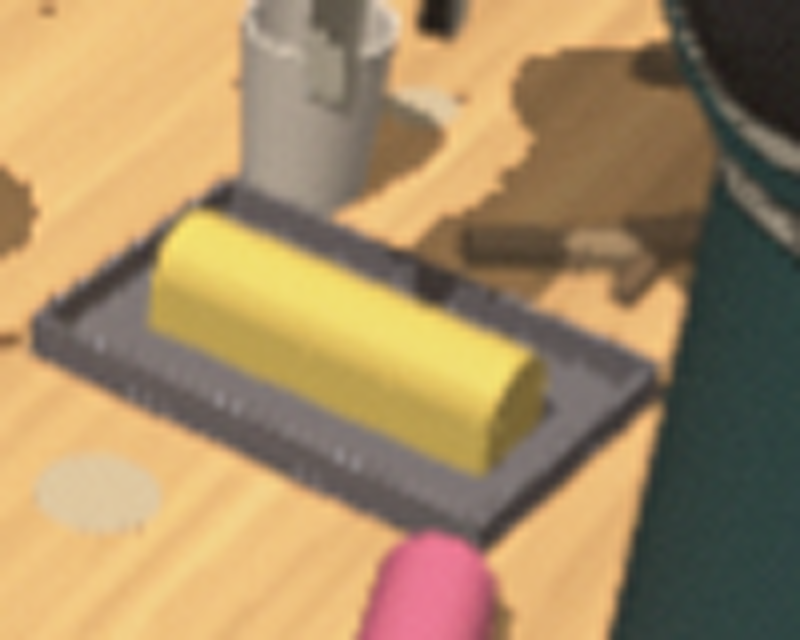

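The former lies upright in the middle of the tray. Moving over to the trunk.

>>> apply_moves --pt "0 0 0 0.007 -0.01 -0.045 0.5" --pt "0 0 0 0.014 -0.02 -0.095 0.5" --pt "0 0 0 0.022 -0.03 -0.145 0.5" --pt "0 0 0 0.03 -0.04 -0.195 0.5" --pt "0 0 0 0.037 -0.044 -0.248 0.5"

```text
time_s: 9.45
position: [0.4616, -0.1796, 0.1989]
tcp_rot: [-0.037, -0.706, 0.706, 0.036]
ft_force: [1.6, 0.4, -0.2]
opening: 0.0699
```

>>> apply_moves --pt "0 0 0 0.007 0 -0.05 0.5" --pt "0 0 0 0.015 0 -0.1 0.5" --pt "0 0 0 0.022 0 -0.15 0.5" --pt "0 0 0 0.03 0 -0.2 0.5" --pt "0 0 0 0.037 0 -0.25 0.5"

```text
time_s: 9.87
position: [0.4531, 0.0102, 0.1982]
tcp_rot: [0.037, 0.706, -0.706, -0.036]
ft_force: [0.2, 0.1, -0.5]
opening: 0.0699
```

>>> apply_moves --pt "0 0 0 0.007 0 -0.05 0.5" --pt "0 0 0 0.015 0 -0.1 0.5" --pt "0 0 0 0.022 0 -0.15 0.5" --pt "0 0 0 0.03 0 -0.2 0.5" --pt "0 0 0 0.037 0 -0.25 0.5"

```text
time_s: 10.28
position: [0.4447, 0.1998, 0.1982]
tcp_rot: [0.037, 0.706, -0.706, -0.036]
ft_force: [0.3, -0.1, 0.1]
opening: 0.0696
```

```bash
python3 m.py .437 .385 .13 -16.2
```

```text
t 10.28 p [0.4447 0.1998 0.1982] axes x [-0.9947  0.1026 -0.0008] y [ 0.0008  0.0003 -1.    ] F [ 0.2971 -0.1302  0.115 ] open 0.0696
turn [ 0.0008  0.36   -0.0014] shift [ 0.0356  0.0909 -0.2445] | rows needed shift 4.7 turn 1.4
```

>>> apply_moves --pt "0 0.07 0 0.007 0.0 -0.05 0.3" --pt "0 0.14 0 0.014 0.02 -0.1 0.3" --pt "0 0.21 0 0.021 0.04 -0.15 0.3" --pt "0 0.28 0 0.028 0.065 -0.2 0.3" --pt "0 0.36 0 0.0355 0.09 -0.2445 0.3"

```text
time_s: 10.7
position: [0.4372, 0.3853, 0.1299]
tcp_rot: [0.1, 0.7, -0.7, -0.1]
ft_force: [1.5, -0.0, 0.4]
opening: 0.0601
```

```bash
python3 m.py .437 .385 .042 -16.2; python3 - <<'E'
from h import *
c=snap('side',10);crop(c,200,200,130,130,5,'pics/s10.png')
c=snap('top',10);crop(c,180,150,90,100,6,'pics/t10.png')
E
```

```text
t 10.70 p [0.4372 0.3853 0.1299] axes x [-0.9599  0.2803 -0.0006] y [ 0.0008  0.0007 -1.    ] F [ 1.5061 -0.0147  0.3505] open 0.0601
turn [ 0.0019 -0.0027 -0.0012] shift [0.0002 0.1172 0.0006] | rows needed shift 2.1 turn 0.0
```

View pics/s10.png

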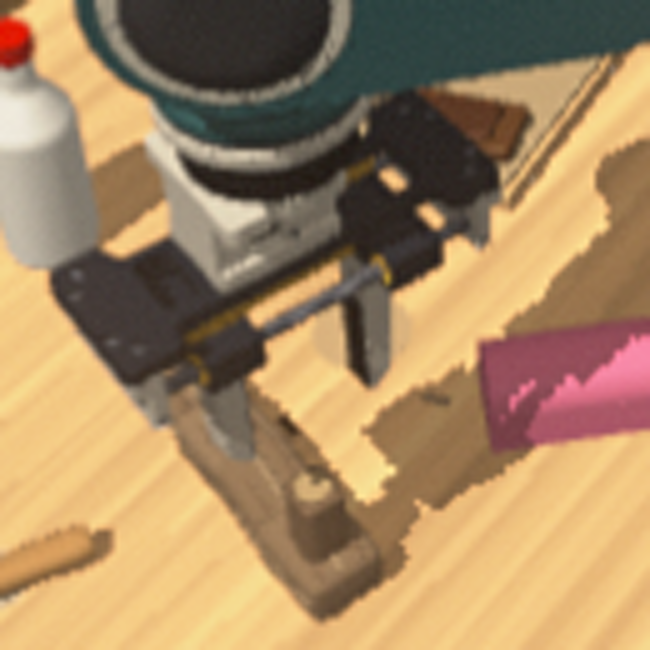

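View pics/t10.png

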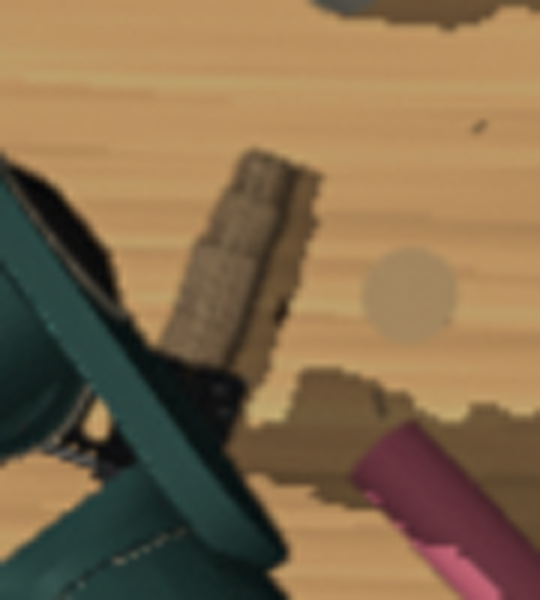

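The stump top is at (313,485) in the side crop, directly below the midpoint of the open fingers (302,420). Descending and gripping.

>>> apply_moves --pt "0 0 0 0 0.025 0 0.3" --pt "0 0 0 0 0.05 0 0.3" --pt "0 0 0 0 0.08 0 0.3" --pt "0 0 0 0 0.1 0 0.3" --pt "0 0 0 0 0.114 0 0.3"

```text
time_s: 11.22
position: [0.4374, 0.3822, 0.0437]
tcp_rot: [-0.099, -0.7, 0.7, 0.1]
ft_force: [0.5, 0.5, 0.1]
opening: 0.0603
```

>>> apply_moves --pt "0 0 0 0 0 0 0.1" --pt "0 0 0 0 0 0 -0.2" --pt "0 0 0 0 0 0 -0.4" --pt "0 0 0 0 0 0 -0.7" --pt "0 0 0 0 0 0 -0.9" --squeeze 50

```text
time_s: 11.63
position: [0.4381, 0.3833, 0.0461]
tcp_rot: [0.1, 0.7, -0.7, -0.099]
ft_force: [-0.6, -0.5, -0.1]
opening: 0.0315
```

>>> apply_moves --pt "0 0 0 0 0 0 -0.9" --pt "0 0 0 0 0 0 -0.9" --pt "0 0 0 0 0 0 -0.9" --pt "0 0 0 0 0 0 -0.9" --pt "0 0 0 0 0 0 -0.9"

```text
time_s: 12.05
position: [0.4379, 0.3832, 0.0457]
tcp_rot: [0.1, 0.7, -0.7, -0.099]
ft_force: [-0.9, -0.5, 5.8]
opening: 0.0238
```

```bash
python3 m.py .437 .385 .044 -16.2; python3 - <<'E'
from h import *
c=snap('side',11);crop(c,200,200,130,130,5,'pics/s11.png')
E
```

```text
t 12.05 p [0.4379 0.3832 0.0457] axes x [-0.9602  0.2792 -0.0005] y [ 0.0007  0.0005 -1.    ] F [-0.9176 -0.4702  5.8046] open 0.0238
turn [ 0.0013 -0.0003 -0.001 ] shift [ 0.0018  0.0023 -0.0019] | rows needed shift 0.1 turn 0.0
```

View pics/s11.png

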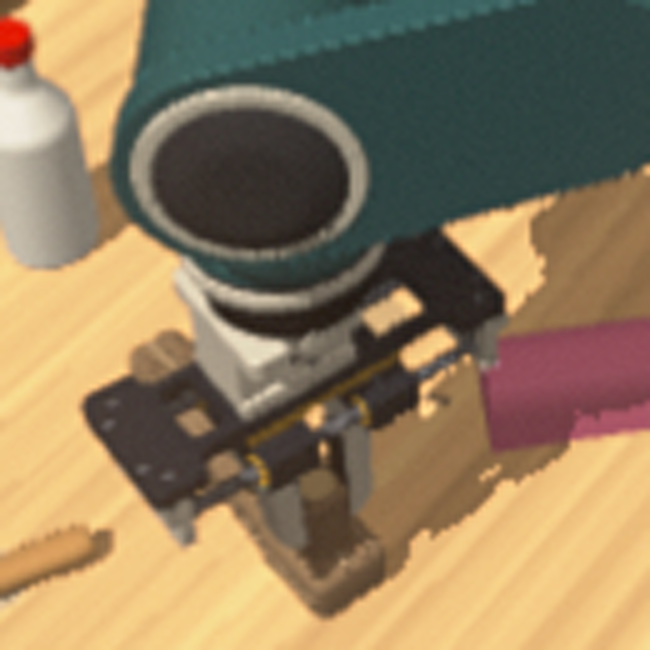

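>>> apply_moves --pt "0 0 0 0 -0.01 0 -0.9" --pt "0 0 0 0 -0.03 0 -0.9" --pt "0 0 0 0 -0.05 0 -0.9" --pt "0 0 0 0 -0.07 0 -0.9" --pt "0 0 0 0 -0.09 0 -0.9"

```text
time_s: 12.52
position: [0.4375, 0.3829, 0.1134]
tcp_rot: [-0.1, -0.7, 0.7, 0.1]
ft_force: [-0.6, 0.1, -2.5]
opening: 0.0237
```

>>> apply_moves --pt "0 0 0 0 -0.01 0 -0.9" --pt "0 0 0 0 -0.03 0 -0.9" --pt "0 0 0 0 -0.05 0 -0.9" --pt "0 0 0 0 -0.065 0 -0.9" --pt "0 0 0 0 -0.07 0 -0.9"

```text
time_s: 12.93
position: [0.438, 0.3833, 0.1668]
tcp_rot: [0.1, 0.701, -0.7, -0.099]
ft_force: [0.4, 0.1, -1.2]
opening: 0.0235
```

```bash
python3 m.py .43 -.002 .17 7.8; python3 - <<'E'
from h import *
c=snap('side',12);crop(c,180,180,150,150,4,'pics/s12.png')
c=snap('top',12);crop(c,160,130,110,110,5,'pics/t12.png')
E
```

```text
t 12.93 p [0.438  0.3833 0.1668] axes x [-0.9602  0.2792 -0.0011] y [ 0.0015  0.0011 -1.    ] F [ 0.4291  0.0746 -1.2387] open 0.0235
turn [ 0.0025 -0.8381 -0.0028] shift [-0.1331 -0.0049  0.4963] | rows needed shift 9.2 turn 3.4
```

View pics/s12.png

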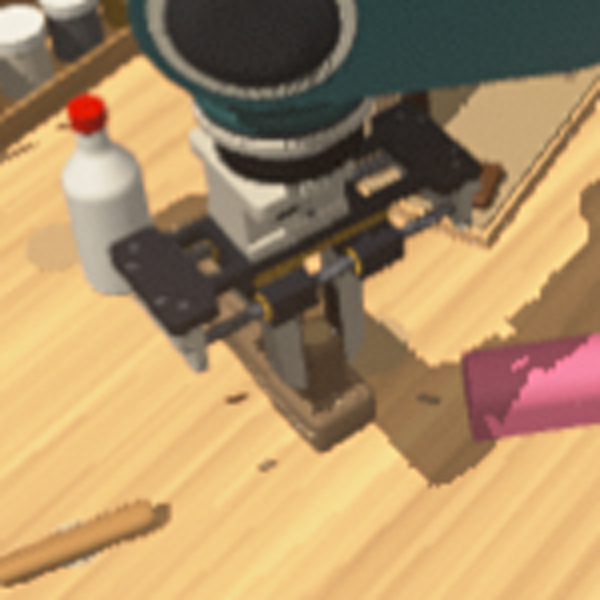

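View pics/t12.png

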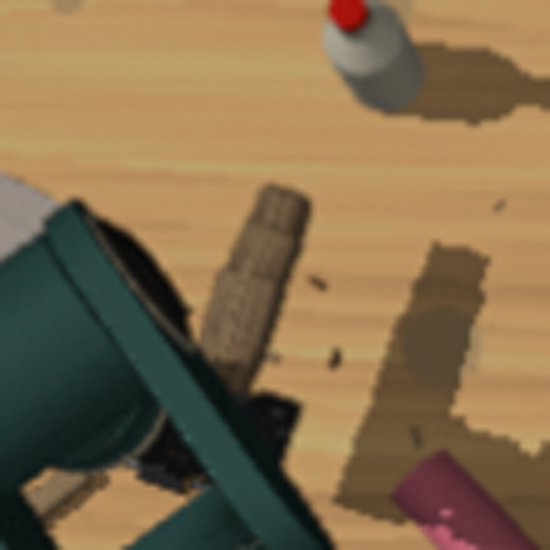

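```bash
python3 m.py .42 -.003 .167 7.8; python3 - <<'E'
from h import *
t=load('top',12)
a=np.radians(-16.2); f=np.array([np.cos(a),np.sin(a),0]); p=np.array([.438,.3833,.121])
for L,z in((.175,.025),(.175,0)): print(proj(t,p+f*L+[0,0,z]),'crop',(proj(t,p+f*L+[0,0,z])-[160,130]+.5)*5)
E
```

```text
t 13.03 p [0.4378 0.3831 0.1654] axes x [-0.9602  0.2792 -0.0004] y [ 0.0006  0.0005 -1.    ] F [ 0.0454  0.0056 -1.9082] open 0.0235
turn [ 0.0011 -0.8381 -0.0011] shift [-0.1209 -0.0024  0.501 ] | rows needed shift 9.3 turn 3.4
[[216.74309258 166.39081582]] crop [[286.2154629  184.45407912]]
[[218.3561552  168.15357605]] crop [[294.28077601 193.26788024]]
```

>>> apply_moves --pt "0 -0.08 0 -0.012 0 0.045 -0.9" --pt "0 -0.16 0 -0.024 0 0.095 -0.9" --pt "0 -0.25 0 -0.036 0 0.145 -0.9" --pt "0 -0.33 0 -0.048 0 0.195 -0.9" --pt "0 -0.42 0 -0.06 0 0.25 -0.9"

```text
time_s: 13.45
position: [0.4277, 0.1896, 0.1637]
tcp_rot: [-0.024, -0.706, 0.707, 0.025]
ft_force: [0.1, 0.0, -1.2]
opening: 0.0236
```

```bash
python3 m.py .42 -.003 .167 7.8
```

```text
t 13.45 p [0.4277 0.1896 0.1637] axes x [-0.9975  0.0701  0.0013] y [-0.0014 -0.0005 -1.    ] F [ 0.1339  0.034  -1.2181] open 0.0236
turn [-0.0009 -0.4126  0.0028] shift [-0.0077 -0.0043  0.2568] | rows needed shift 4.6 turn 1.7
```

>>> apply_moves --pt "0 -0.08 0 -0.001 0 0.052 -0.9" --pt "0 -0.16 0 -0.002 0 0.105 -0.9" --pt "0 -0.25 0 -0.004 0 0.157 -0.9" --pt "0 -0.33 0 -0.006 0 0.21 -0.9" --pt "0 -0.4126 0 -0.007 0 0.256 -0.9"

```text
time_s: 13.87
position: [0.4189, -0.003, 0.1641]
tcp_rot: [0.048, -0.705, 0.706, -0.048]
ft_force: [0.7, 0.1, -2.0]
opening: 0.0236
```

```bash
python3 m.py .42 -.0033 .073 7.8; python3 - <<'E'
from h import *
c=snap('side',13);crop(c,200,100,200,150,4,'pics/s13.png')
c=snap('top',13);crop(c,255,105,120,110,6,'pics/t13.png')
E
```

```text
t 13.87 p [ 0.4189 -0.003   0.1641] axes x [-0.9909 -0.1348  0.0008] y [-0.0008 -0.0002 -1.    ] F [ 0.6874  0.0678 -1.9515] open 0.0236
turn [-0.0002 -0.0018  0.0016] shift [-0.0015  0.1214  0.0006] | rows needed shift 2.2 turn 0.0
```

View pics/s13.png

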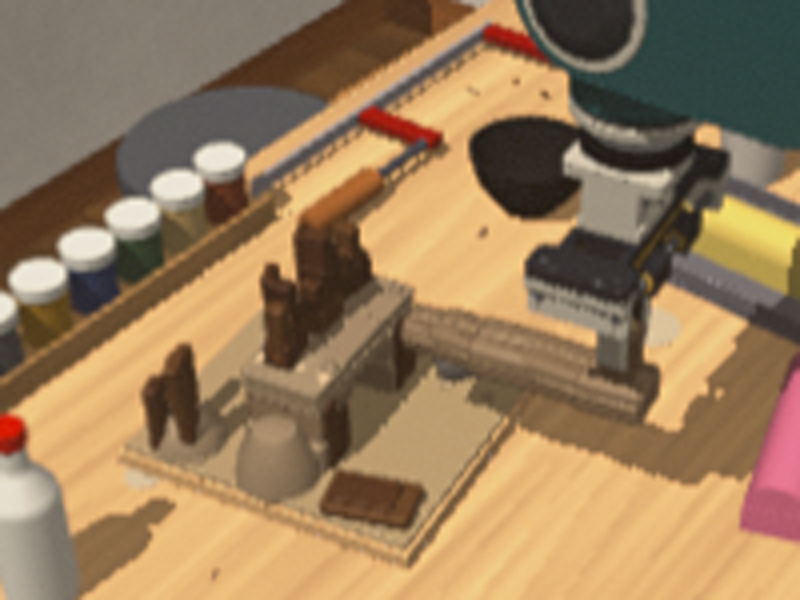

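View pics/t13.png

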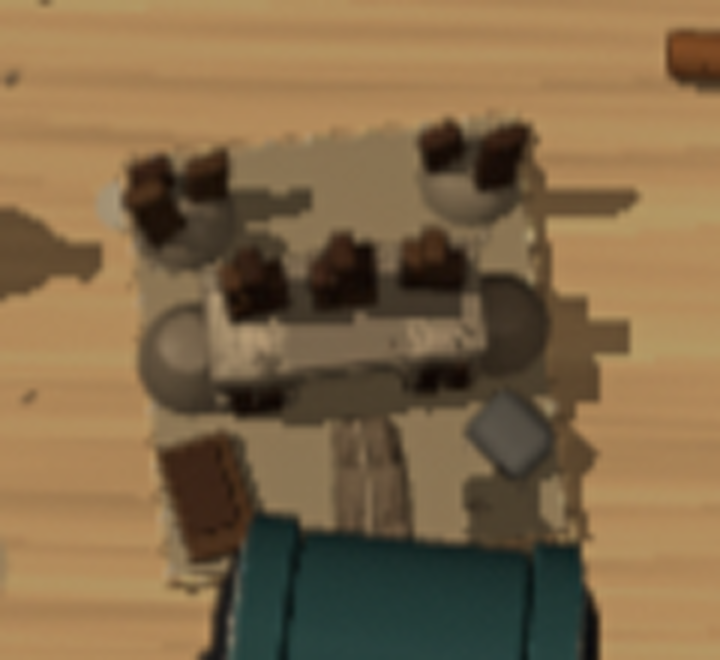

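The trunk is level in front of the arch, nose at top-crop (370,420), with the spires still in place. Lowering it to passage height.

>>> apply_moves --pt "0 0 0 0 0.025 0 -0.9" --pt "0 0 0 0 0.055 0 -0.9" --pt "0 0 0 0 0.085 0 -0.9" --pt "0 0 0 0 0.105 0 -0.9" --pt "0 0 0 0 0.118 0 -0.9"

```text
time_s: 14.38
position: [0.4187, -0.0004, 0.0738]
tcp_rot: [-0.048, 0.706, -0.705, 0.046]
ft_force: [-0.0, 0.5, -3.0]
opening: 0.0236
```

>>> apply_moves --pt "0 0 0 0 0 0 -0.9" --pt "0 0 0 0 0 0 -0.9" --pt "0 0 0 0 0 0 -0.9" --pt "0 0 0 0 0 0 -0.9" --pt "0 0 0 0 0 0 -0.9"

```text
time_s: 14.8
position: [0.4203, -0.0009, 0.0774]
tcp_rot: [0.047, -0.705, 0.706, -0.048]
ft_force: [0.1, -0.2, -2.4]
opening: 0.0236
```

```bash
python3 m.py .42 -.0033 .073 7.8; python3 - <<'E'
from h import *
np.set_printoptions(precision=4,suppress=True)
s=snap('side',14);crop(s,240,145,130,100,6,'pics/s14.png')
c=snap('top',14);crop(c,280,150,70,60,11,'pics/t14.png')
T=lambda pts,o,k:[(o[0]+x/k-.5,o[1]+y/k-.5) for x,y in pts]
t13=load('top',13)
print(plane(t13,T([(213,383),(485,350),(475,262)],(255,105),6),.102))
E
```

```text
t 14.80 p [ 0.4203 -0.0009  0.0774] axes x [-0.9911 -0.133  -0.0014] y [ 0.0014 -0.0001 -1.    ] F [ 0.1122 -0.1659 -2.3761] open 0.0236
turn [-0.0005 -0.0055 -0.0027] shift [0.0008 0.0059 0.0032] | rows needed shift 0.1 turn 0.0
[[ 0.6155  0.1001  0.102 ]
 [ 0.6381 -0.0499  0.102 ]
 [ 0.6884 -0.0434  0.102 ]]
```

View pics/s14.png

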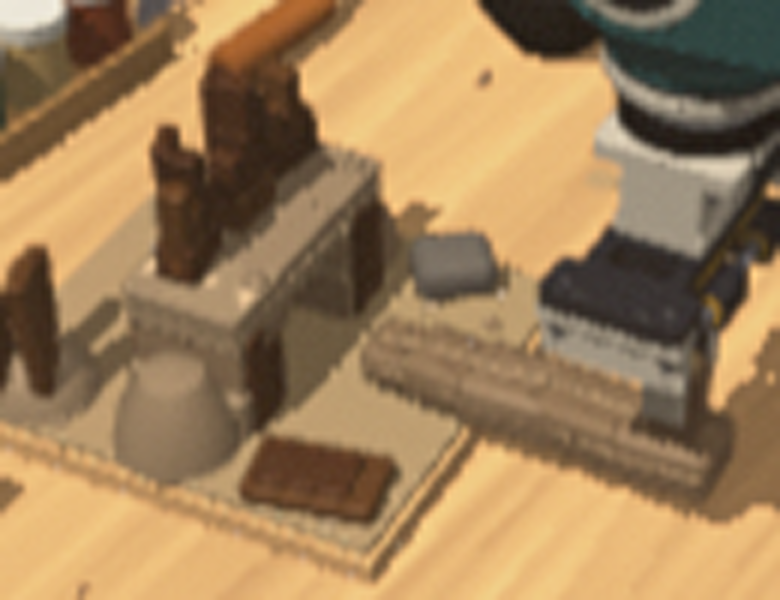

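View pics/t14.png

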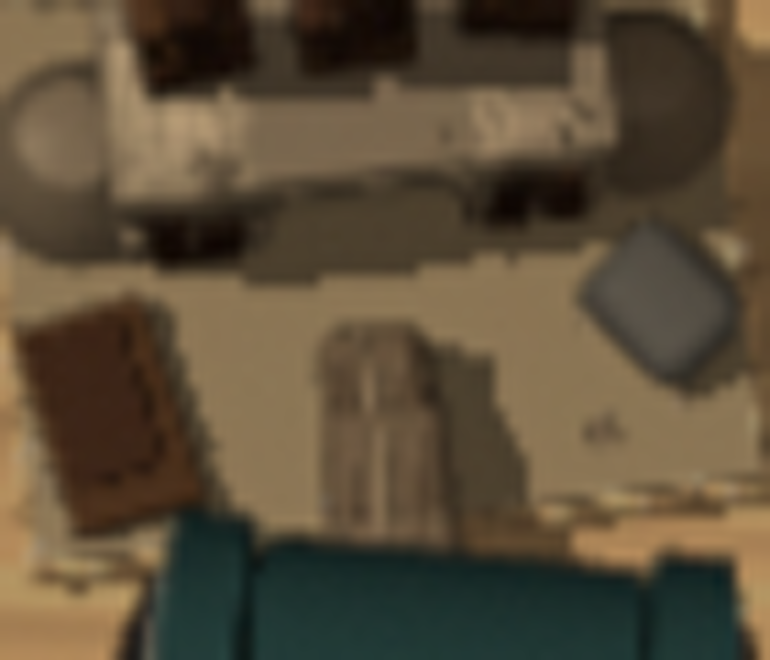

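```bash
python3 - <<'E'
from h import *
np.set_printoptions(precision=4,suppress=True)
s=load('side',14);t=load('top',14)
T=lambda pts,o,k:[(o[0]+x/k-.5,o[1]+y/k-.5) for x,y in pts]
zb=.0774-.0457
C=np.array([.6635,.0305]);a=np.radians(7.9);f=np.array([np.cos(a),np.sin(a)]);n=np.array([-f[1],f[0]])
def loc(P): return np.c_[(P[:,:2]-C)@f,(P[:,:2]-C)@n]
print('edges L/R near nose, L/R back', loc(plane(t,T([(322,370),(436,370),(322,520),(448,520)],(280,150),11),zb+.013)))
print('nose top', loc(plane(t,T([(375,325)],(280,150),11),zb+.025)))
print('side nose top', loc(plane(s,T([(385,328)],(240,145),6),zb+.025)))
from workcell import get_state
print('tcp',loc(get_state()['position'][None]))
print('slab right corner, stone left',loc(plane(t,T([(205,500),(580,290)],(280,150),11),.034)))
E
```

```text
edges L/R near nose, L/R back [[-0.0832  0.0188]
 [-0.0872 -0.0165]
 [-0.1303  0.024 ]
 [-0.1347 -0.0148]]
nose top [[-0.0734  0.001 ]]
side nose top [[-0.0781 -0.0024]]
tcp [[-0.2454  0.0024]]
slab right corner, stone left [[-0.1181  0.0596]
 [-0.0647 -0.0647]]
```

>>> apply_moves --pt "0 0 0 0 0.004 0.001 -0.9" --pt "0 0 0 -0.005 0.007 0.002 -0.9" --pt "0 0 0 -0.015 0.007 0.003 -0.9" --pt "0 0 0 -0.025 0.007 0.003 -0.9" --pt "0 0 0 -0.032 0.007 0.003 -0.9"

```text
time_s: 15.32
position: [0.445, 0.0001, 0.0713]
tcp_rot: [-0.047, 0.706, -0.706, 0.047]
ft_force: [-0.0, 0.4, -3.2]
opening: 0.0236
```

```bash
python3 m.py .589 .0202 .071 7.9; python3 - <<'E'
from h import *
np.set_printoptions(precision=4,suppress=True)
s=snap('side',15);crop(s,240,145,130,100,6,'pics/s15.png')
c=snap('top',15);crop(c,280,150,70,60,11,'pics/t15.png')
E
```

```text
t 15.32 p [0.445  0.0001 0.0713] axes x [-0.9911 -0.1328 -0.0001] y [ 0.0001  0.0001 -1.    ] F [-0.0074  0.3611 -3.1855] open 0.0236
turn [ 0.0001 -0.0093 -0.0002] shift [-0.1939  0.0004 -0.001 ] | rows needed shift 3.5 turn 0.0
```

View pics/s15.png

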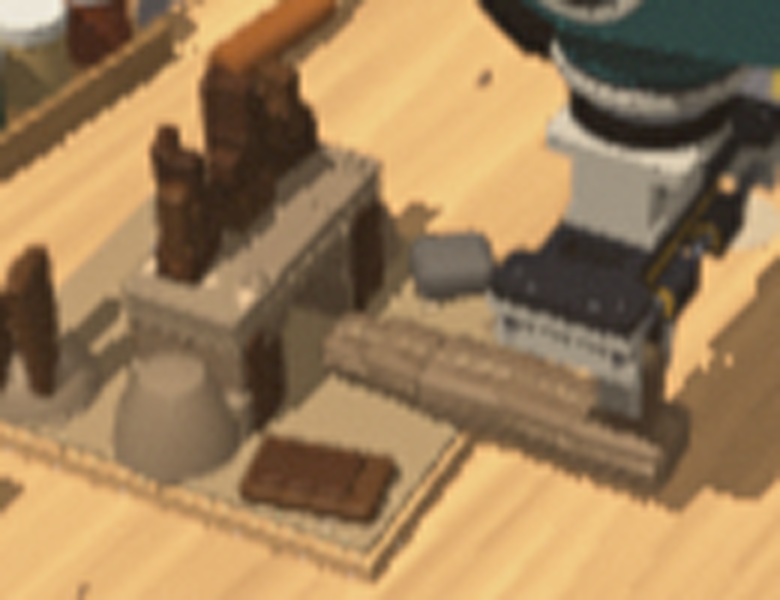

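View pics/t15.png

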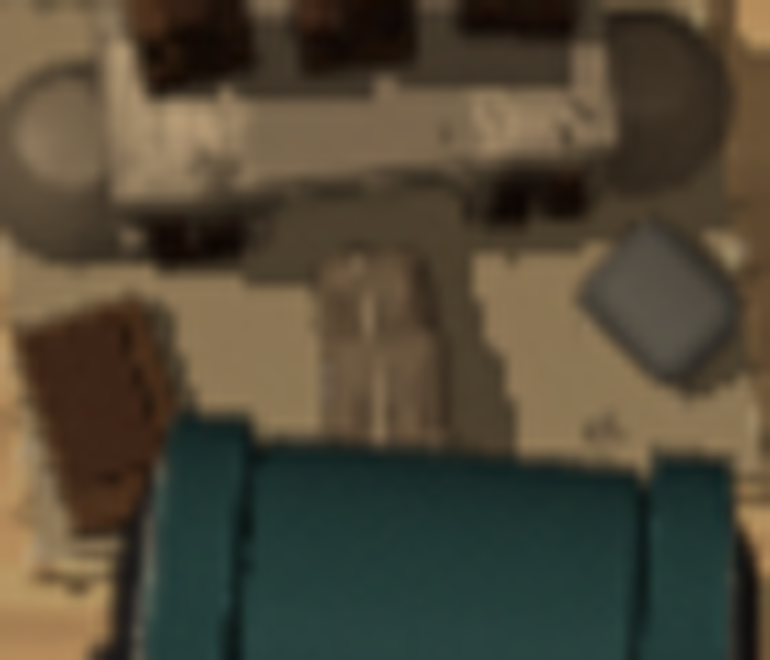

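```bash
python3 - <<'E'
from h import *
np.set_printoptions(precision=4,suppress=True)
t=load('top',15);s=load('side',15)
C=np.array([.6635,.0305]);a=np.radians(7.9);f=np.array([np.cos(a),np.sin(a)]);n=np.array([-f[1],f[0]])
loc=lambda P:np.c_[(P[:,:2]-C)@f,(P[:,:2]-C)@n]
for v in range(174,190,2): print(v,[int(x) for x in t['pixels'][v,304:326].astype(int).sum(1)])
T=lambda pts,o,k:[(o[0]+x/k-.5,o[1]+y/k-.5) for x,y in pts]
# trunk silhouettes at z ~ bottom+.015
P=loc(plane(t,T([(319,290),(432,290),(320,350),(440,350),(320,420),(446,420)],(280,150),11),.0256+.014)); print(P, (P[::2]+P[1::2])/2)
print('ridge',loc(plane(t,T([(370,290),(376,360),(380,430)],(280,150),11),.0256+.031)))
# former axis for comparison
print('former axis', loc(np.array([[.55,.0138],[.6,.0212]])))
# side: trunk lower-left edge line
print('side lower edge',loc(plane(s,T([(330,368),(420,402),(560,447),(660,480)],(240,145),6),.0256)))
print('side passage left front bottom',loc(plane(s,T([(285,405),(352,300)],(240,145),6),.02)))
E
```

```text
174 [183, 183, 183, 182, 172, 212, 243, 256, 278, 239, 237, 239, 220, 166, 127, 174, 188, 185, 197, 325, 348, 341]
176 [307, 308, 311, 304, 237, 228, 223, 231, 235, 265, 249, 248, 252, 179, 137, 147, 180, 183, 201, 320, 346, 342]
178 [343, 341, 345, 342, 304, 239, 209, 201, 233, 313, 224, 234, 222, 182, 146, 136, 176, 184, 180, 204, 325, 342]
180 [344, 343, 345, 343, 321, 244, 223, 220, 227, 276, 227, 222, 226, 226, 214, 166, 162, 185, 183, 200, 318, 344]
182 [343, 342, 343, 344, 341, 258, 248, 265, 262, 258, 270, 258, 254, 252, 233, 188, 149, 177, 189, 186, 192, 245]
184 [345, 345, 344, 345, 343, 279, 253, 259, 260, 255, 303, 246, 247, 239, 212, 188, 145, 179, 186, 189, 186, 201]
186 [346, 345, 344, 344, 344, 275, 250, 253, 224, 229, 309, 233, 243, 234, 207, 193, 145, 176, 184, 186, 186, 189]
188 [335, 345, 344, 346, 342, 263, 245, 253, 214, 221, 311, 224, 245, 252, 200, 192, 149, 178, 189, 188, 187, 186]
[[-0.0567  0.0169]
 [-0.0607 -0.0183]
 [-0.0758  0.0187]
 [-0.08   -0.0186]
 [-0.0979  0.0211]
 [-0.1023 -0.0179]] [[-0.0587 -0.0007]
 [-0.0779  0.    ]
 [-0.1001  0.0016]]
ridge [[-0.0622  0.0013]
 [-0.0843  0.0019]
 [-0.1064  0.0032]]
former axis [[-0.1147 -0.0009]
 [-0.0642 -0.0005]]
side lower edge [[-0.0497  0.0076]
 [-0.1048  0.0097]
 [-0.1847  0.0074]
 [-0.2403  0.0064]]
side passage left front bottom [[-0.0401  0.0387]
 [-0.0287 -0.0532]]
```

>>> apply_moves --pt "0 0 0 -0.01 0 0 -0.9" --pt "0 0 0 -0.025 0 0 -0.9" --pt "0 0 0 -0.04 0 0 -0.9" --pt "0 0 0 -0.055 0 0 -0.9" --pt "0 0 0 -0.065 0 0 -0.9"

```text
time_s: 15.83
position: [0.4933, 0.0067, 0.0712]
tcp_rot: [-0.047, 0.706, -0.706, 0.047]
ft_force: [0.1, -0.8, -2.3]
opening: 0.0234
```

>>> apply_moves --pt "0 0 0 -0.01 0 0 -0.9" --pt "0 0 0 -0.025 0 0 -0.9" --pt "0 0 0 -0.04 0 0 -0.9" --pt "0 0 0 -0.055 0 0 -0.9" --pt "0 0 0 -0.065 0 0 -0.9"

```text
time_s: 16.25
position: [0.5414, 0.0132, 0.0712]
tcp_rot: [-0.047, 0.706, -0.706, 0.047]
ft_force: [0.1, -0.0, -2.4]
opening: 0.0235
```

```bash
python3 m.py .589 .0202 .071 7.9; python3 - <<'E'
from h import *
np.set_printoptions(precision=4,suppress=True)
s=snap('side',16);crop(s,240,125,120,100,6,'pics/s16.png')
c=snap('top',16);crop(c,280,130,70,70,10,'pics/t16.png')
E
```

```text
t 16.25 p [0.5414 0.0132 0.0712] axes x [-0.9911 -0.133   0.    ] y [-0.  0. -1.] F [ 0.1002 -0.0059 -2.4014] open 0.0235
turn [ 0.    -0.009  0.   ] shift [-0.0641  0.0002 -0.0009] | rows needed shift 1.2 turn 0.0
```

View pics/s16.png

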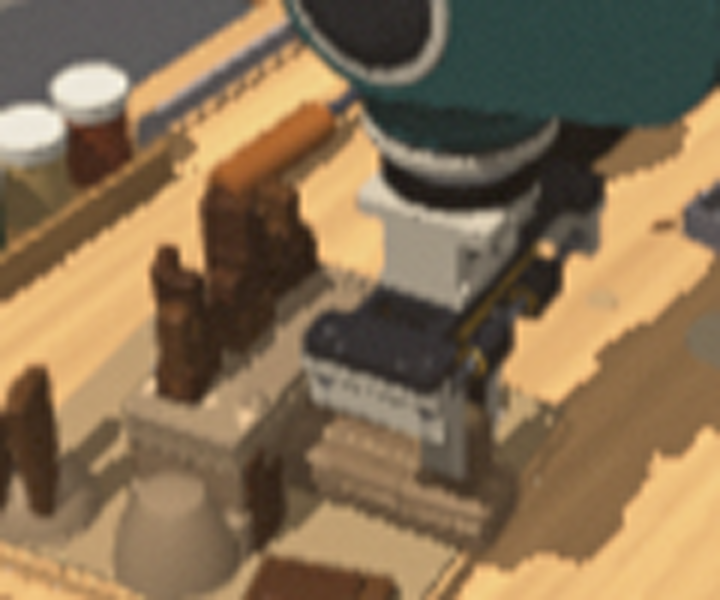

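View pics/t16.png

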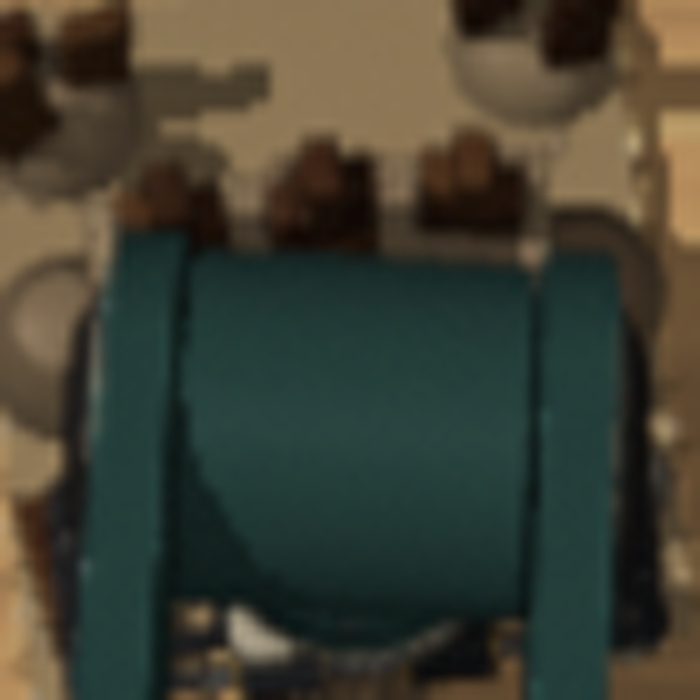

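>>> apply_moves --pt "0 0 0 -0.008 0 0 -0.9" --pt "0 0 0 -0.022 0 0 -0.9" --pt "0 0 0 -0.04 0 0 -0.9" --pt "0 0 0 -0.055 0 0 -0.9" --pt "0 0 0 -0.064 0 0 -0.9"

```text
time_s: 16.77
position: [0.5894, 0.0196, 0.0713]
tcp_rot: [0.047, -0.706, 0.706, -0.047]
ft_force: [0.2, -0.3, -1.6]
opening: 0.0237
```

```bash
python3 m.py .589 .0202 .066 7.9; python3 - <<'E'
from h import *
np.set_printoptions(precision=4,suppress=True)
s=snap('side',17);crop(s,240,125,120,100,6,'pics/s17.png')
c=snap('top',17);crop(c,280,120,70,70,10,'pics/t17.png')
E
```

```text
t 16.77 p [0.5894 0.0196 0.0713] axes x [-0.9911 -0.133  -0.0003] y [ 0.0003  0.     -1.    ] F [ 0.2062 -0.3316 -1.5743] open 0.0237
turn [-0.0001 -0.009  -0.0006] shift [ 0.0004  0.0071 -0.0009] | rows needed shift 0.1 turn 0.0
```

View pics/s17.png

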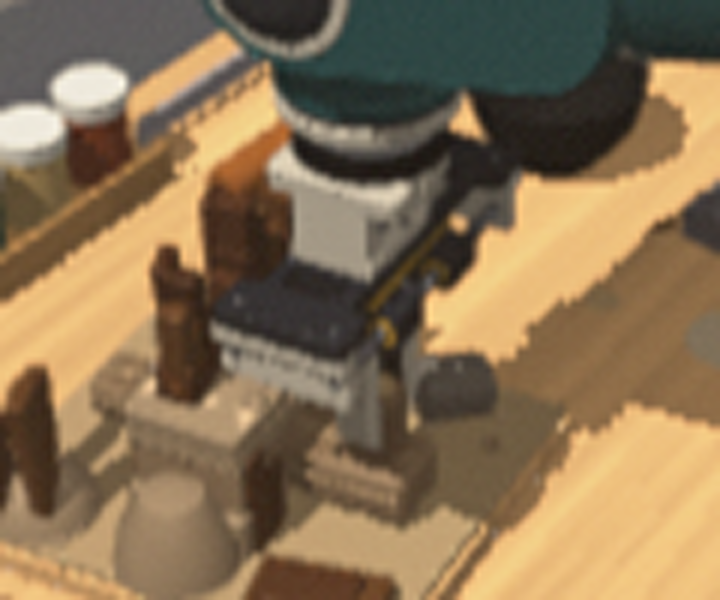

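View pics/t17.png

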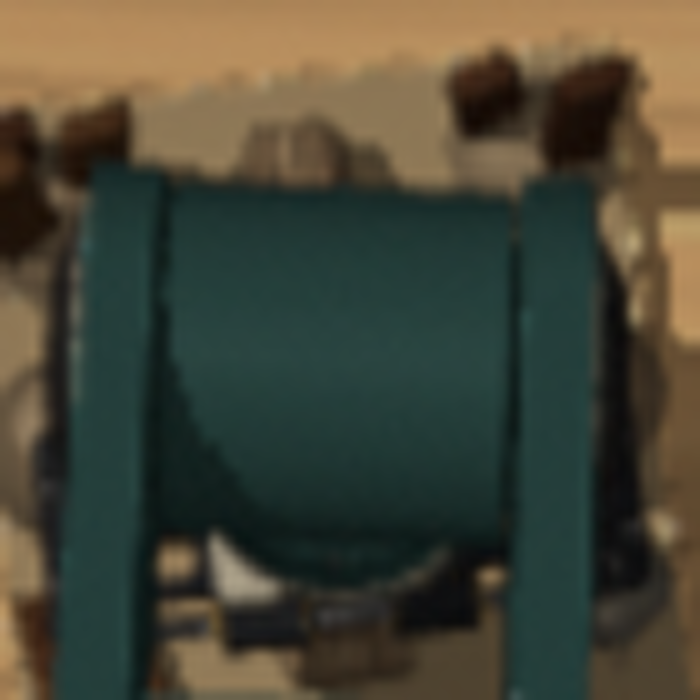

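```bash
python3 - <<'E'
from h import *
np.set_printoptions(precision=4,suppress=True)
t=load('top',17);s=load('side',17)
C=np.array([.6635,.0305]);a=np.radians(7.9);f=np.array([np.cos(a),np.sin(a)]);n=np.array([-f[1],f[0]])
loc=lambda P:np.c_[(P[:,:2]-C)@f,(P[:,:2]-C)@n]
T=lambda pts,o,k:[(o[0]+x/k-.5,o[1]+y/k-.5) for x,y in pts]
print('top: nose L R mid',loc(plane(t,T([(243,150),(340,150),(292,122)],(280,120),10),.0256+.02)))
print('tail end mid',loc(plane(t,T([(355,685)],(280,120),10),.0256+.02)))
print('side nose L bottom?, tail left',loc(plane(s,T([(95,385),(395,520)],(240,125),6),.0256+.01)))
E
```

```text
top: nose L R mid [[ 0.0906  0.0171]
 [ 0.0868 -0.0166]
 [ 0.0988 -0.001 ]]
tail end mid [[-0.1026 -0.0005]]
side nose L bottom?, tail left [[ 0.1018  0.0017]
 [-0.098   0.0241]]
```

The nose is at +99 mm, the tail at about -102 mm, and the lateral error is under 1 mm. Lowering to the sand.

>>> apply_moves --pt "0 0 0 0 0.002 0 -0.9" --pt "0 0 0 0 0.004 0 -0.9" --pt "0 0 0 0 0.006 0 -0.9" --pt "0 0 0 0 0.0072 0 -0.9" --pt "0 0 0 0 0.0072 0 -0.9"

```text
time_s: 17.28
position: [0.5879, 0.0194, 0.0659]
tcp_rot: [-0.047, 0.706, -0.706, 0.047]
ft_force: [-0.4, -0.7, -1.3]
opening: 0.0239
```

>>> apply_moves --pt "0 0 0 0 0 0 -0.9" --pt "0 0 0 0 0 0 -0.9" --pt "0 0 0 0 0 0 -0.9" --pt "0 0 0 0 0 0 -0.9" --pt "0 0 0 0 0 0 -0.9"

```text
time_s: 17.7
position: [0.5881, 0.0194, 0.0659]
tcp_rot: [0.047, -0.706, 0.706, -0.047]
ft_force: [0.0, -0.5, -1.7]
opening: 0.0238
```

```bash
python3 m.py .589 .0202 .0655 7.9
```

```text
t 17.70 p [0.5881 0.0194 0.0659] axes x [-0.9911 -0.1329 -0.0001] y [ 0.0001 -0.     -1.    ] F [ 0.001  -0.5155 -1.7475] open 0.0238
turn [-0.     -0.0091 -0.0002] shift [-0.0013  0.0006 -0.0009] | rows needed shift 0.0 turn 0.0
```

>>> apply_moves --pt "0 0 0 0 0.0005 0 -0.9" --pt "0 0 0 0 0.001 0 -0.9" --pt "0 0 0 0 0.0015 0 -0.9" --pt "0 0 0 0 0.0015 0 -0.9" --pt "0 0 0 0 0.0015 0 -0.9"

```text
time_s: 18.12
position: [0.5882, 0.0194, 0.0657]
tcp_rot: [0.047, -0.706, 0.706, -0.047]
ft_force: [-6.2, 0.4, 8.7]
opening: 0.0234
```

>>> apply_moves --pt "0 0 0 0 -0.0005 0 -0.9" --pt "0 0 0 0 -0.0008 0 -0.9" --pt "0 0 0 0 -0.001 0 -0.9" --pt "0 0 0 0 -0.001 0 -0.9" --pt "0 0 0 0 -0.001 0 -0.9" --squeeze 10

```text
time_s: 18.53
position: [0.5883, 0.0194, 0.0656]
tcp_rot: [0.047, -0.706, 0.706, -0.047]
ft_force: [0.1, -0.8, 3.1]
opening: 0.0239
```

>>> apply_moves --pt "0 0 0 0 0 0 -0.4" --pt "0 0 0 0 0 0 -0.3" --pt "0 0 0 0 0 0 -0.1" --pt "0 0 0 0 0 0 0.0" --pt "0 0 0 0 0 0 0.0"

```text
time_s: 18.95
position: [0.588, 0.0194, 0.0654]
tcp_rot: [-0.047, 0.706, -0.706, 0.047]
ft_force: [0.8, 0.2, -0.3]
opening: 0.0454
```

```bash
python3 m.py .589 .0202 .15 7.9; python3 - <<'E'
from h import *
s=snap('side',18);crop(s,240,125,120,100,6,'pics/s18.png')
E
```

```text
t 18.95 p [0.588  0.0194 0.0654] axes x [-0.9911 -0.1329  0.0002] y [-0.0002  0.     -1.    ] F [ 0.8     0.1979 -0.3399] open 0.0454
turn [ 0.0001 -0.0091  0.0004] shift [-0.0014 -0.1128 -0.0009] | rows needed shift 2.0 turn 0.0
```

View pics/s18.png

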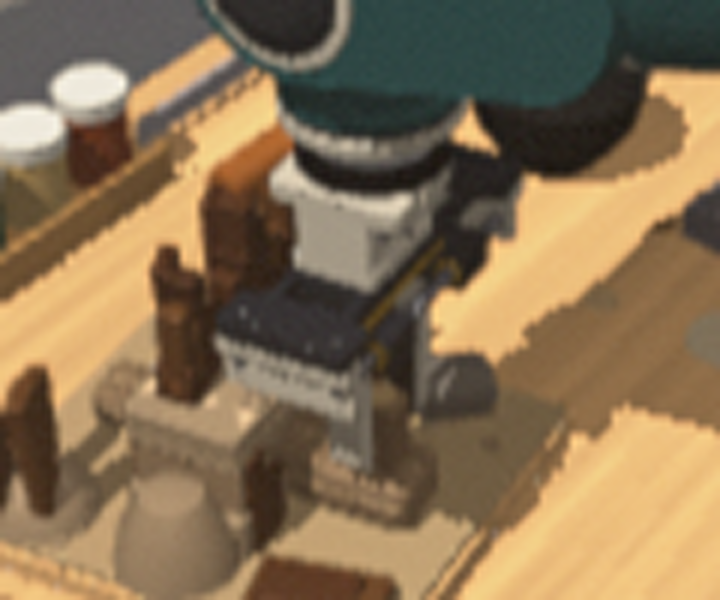

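Released cleanly. Next I'll go straight up past the stump, then back away from the arch.

>>> apply_moves --pt "0 0 0 0 -0.01 0 0.1" --pt "0 0 0 0 -0.03 0 0.1" --pt "0 0 0 0.005 -0.06 0 0.1" --pt "0 0 0 0.015 -0.09 0 0.1" --pt "0 0 0 0.03 -0.12 0 0.1"

```text
time_s: 19.42
position: [0.5657, 0.0164, 0.1569]
tcp_rot: [-0.047, 0.706, -0.706, 0.047]
ft_force: [1.0, 0.1, 0.5]
opening: 0.0508
```

>>> apply_moves --pt "0 0 0 0.04 -0.01 0 0.1" --pt "0 0 0 0.08 -0.02 0 0.1" --pt "0 0 0 0.12 -0.04 0 0.1" --pt "0 0 0 0.15 -0.05 0 0.1" --pt "0 0 0 0.17 -0.05 0 0.1"

```text
time_s: 19.83
position: [0.4382, -0.0007, 0.1956]
tcp_rot: [0.046, -0.705, 0.706, -0.048]
ft_force: [0.8, -0.2, 0.8]
opening: 0.0508
```

>>> apply_moves --pt "0 0 0 0 0 0.05 0.1" --pt "0 0 0 0 0 0.1 0.1" --pt "0 0 0 0 0 0.15 0.1" --pt "0 0 0 0 0 0.2 0.1" --pt "0 0 0 0 0 0.23 0.1"

```text
time_s: 20.25
position: [0.4622, -0.1745, 0.1937]
tcp_rot: [0.046, -0.705, 0.706, -0.047]
ft_force: [-0.2, 1.2, -0.4]
opening: 0.0515
```

```bash
python3 m.py; python3 - <<'E'
from h import *
s=snap('side',19);crop(s,220,125,130,110,6,'pics/s19.png')
c=snap('top',19);crop(c,265,115,100,95,6,'pics/t19.png'); cv2.imwrite('pics/tfull19.png',c['pixels'][:,:,::-1]);cv2.imwrite('pics/sfull19.png',s['pixels'][:,:,::-1])
E
```

```text
t 20.25 p [ 0.4622 -0.1745  0.1937] axes x [-0.9913 -0.1317 -0.0005] y [ 0.0007 -0.0008 -1.    ] F [-0.2478  1.1787 -0.41  ] open 0.0515
```

View pics/s19.png

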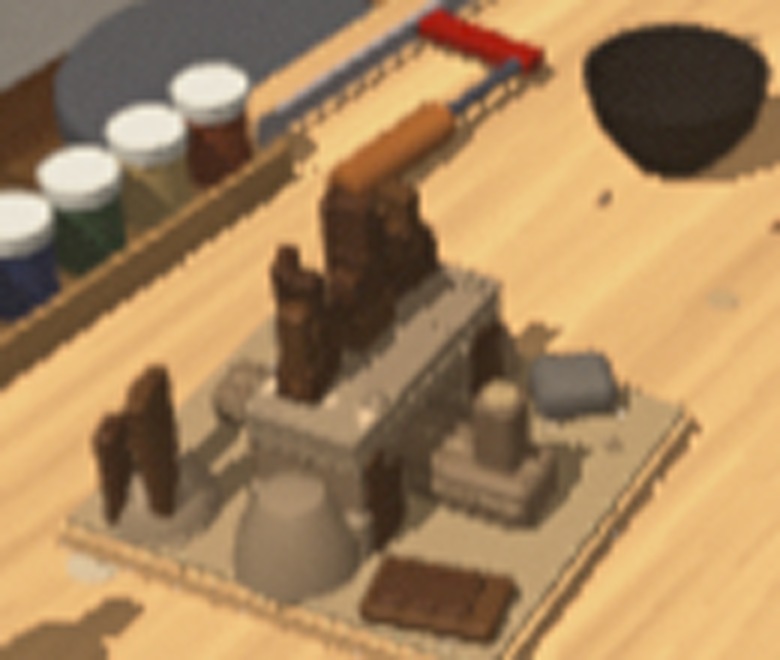

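View pics/t19.png

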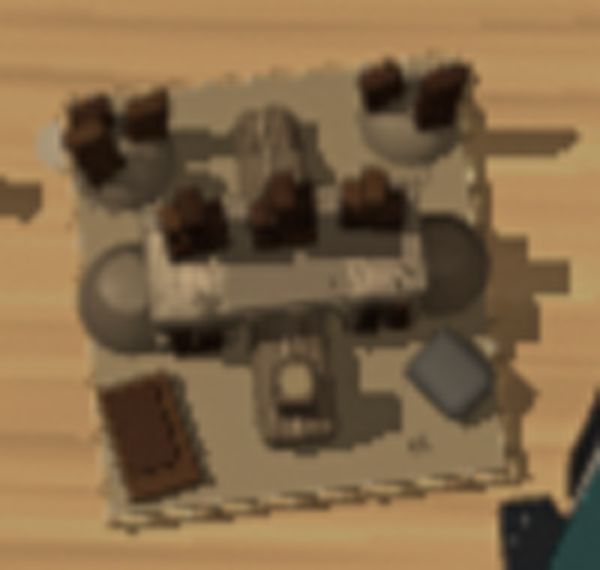

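View pics/sfull19.png

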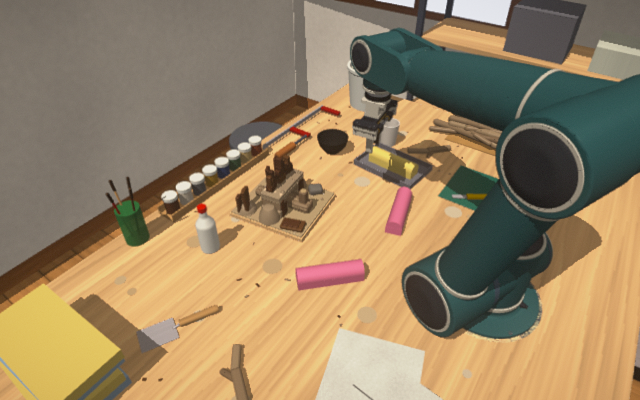

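```bash
python3 - <<'E'
from h import *
np.set_printoptions(precision=4,suppress=True)
t=load('top',19);s=load('side',19);t0=load('top');s0=load('side')
C=np.array([.6635,.0305]);a=np.radians(7.9);f=np.array([np.cos(a),np.sin(a)]);n=np.array([-f[1],f[0]])
loc=lambda P:np.c_[(P[:,:2]-C)@f,(P[:,:2]-C)@n]
T=lambda pts,o,k:[(o[0]+x/k-.5,o[1]+y/k-.5) for x,y in pts]
print('nose, stump top',loc(plane(t,T([(270,108)],(265,115),6),.043)),loc(plane(t,T([(297,380)],(265,115),6),.093)))
print('stump tri',tri(t,T([(297,380)],(265,115),6),s,T([(502,393)],(220,125),6)))
print('tail',loc(plane(t,T([(297,447)],(265,115),6),.035)))
d=np.abs(t['pixels'].astype(int)-t0['pixels']).sum(2)
m=np.argwhere(d[115:200,265:350]>60)
mm=np.zeros(d.shape,bool);mm[d>60]=1
print('arch/spire zone diffs (top)',mm[143:166,288:338].sum()); ds=np.abs(s['pixels'].astype(int)-s0['pixels']).sum(2)>60
print('side spires', ds[155:200,262:300].sum())
print('slab/stone',mm[175:200,280:300].sum(),mm[168:188,332:350].sum())
E
```

```text
nose, stump top [[ 0.0965 -0.0036]] [[-0.077  -0.0001]]
stump tri [[0.5864 0.0195 0.0949 0.001 ]]
tail [[-0.1037  0.0031]]
arch/spire zone diffs (top) 39
side spires 104
slab/stone 0 0
```

```bash
python3 - <<'E'
from h import *
for n,(x,y,w,h) in(('top',(265,110,100,60)),('side',(230,135,90,60))):
    a,b=load(n),load(n,19); r=[]
    for c in(a,b): r.append(cv2.resize(c['pixels'][y:y+h,x:x+w,::-1],None,fx=4,fy=4))
    d=np.abs(a['pixels'].astype(int)-b['pixels']).sum(2)[y:y+h,x:x+w]; r.append(cv2.cvtColor(cv2.resize(((d>60)*255).astype(np.uint8),None,fx=4,fy=4),cv2.COLOR_GRAY2BGR))
    cv2.imwrite(f'pics/cmp_{n}.png',np.vstack(r) if n=='side' and 0 else cv2.resize(np.hstack(r),None,fx=.65,fy=.65))
E
```

```text
(no output)
```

View pics/cmp_top.png

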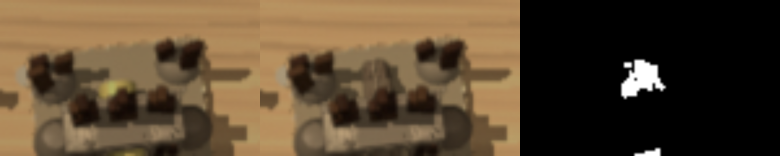

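View pics/cmp_side.png

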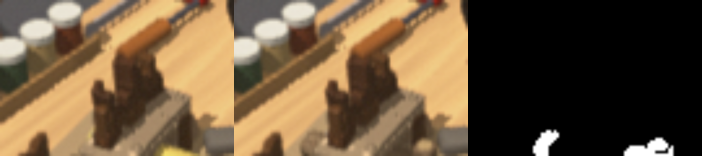

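View pics/tfull19.png

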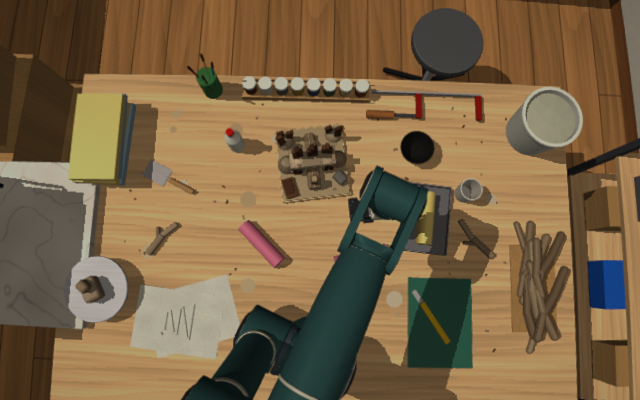

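The only differences from the first pictures are where the trunk replaces the former. The spires, slab, stone and bystanders haven't moved, and the gripper hangs free. Handing in.

```bash
python3 -c "
from workcell import *
print(sign_off())"
```

```text
the job is handed in; nothing more can be done
None
```

The job is handed in, at about 20 s on the robot's clock: the former is in the tray and the trunk lies through the arch, both released.

- **Former:** I drew it out in two pulls, regripping near its middle, and laid it the same way up. Just before release its centre measured about 2.5 mm from the tray's centre. I corrected that by about 2 mm but did not measure the position again after letting go; the picture shows it upright and in the middle.
- **Trunk:** I held it by the stump, slid it in a few millimetres above the sand, lowered it until the force showed contact, and let go. The last top view puts the nose at about +97 mm and the tail at about -104 mm from the arch centre. That is 3–4 mm towards the robot, with about 2° of yaw. The stump top measured 0.095 m high where I expected 0.093 m, which is within camera error for lying flat.
- **Arch and other things:** Comparing the first and last pictures around the arch shows changes only where the trunk replaced the former. The spires, slab and stone show no change. The other bystanders I checked only by eye, and they look unmoved.
- **Forces:** The highest reading I saw at the end of a move was about 11 N (limit 120 N), when the trunk touched the sand.
- **Disagreements:** The trunk's edges before the arch suggested about 3° of yaw, but the line from stump to nose suggested about 0°. I went with the stump-to-nose line, and the slide showed no sign of contact.

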